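# Draw the stockroom vent shut with the hook pole

### The job

The sprung vent flap is standing open. Take the hook pole from its wooden rack, hook it down into the ring eye at the top of the flap and draw the flap shut gently, with the pole alone, until its catch holds it by itself; then unhook and lay the pole back in its rack. Leave the can, the jar and the carton where they are.

Things in the scene. Friction and masses are not known exactly. Their poses are not given: they have to be found in the camera images.
- pole: Hook pole, about 0.3 kg: square wooden handle 22 x 22 mm, then a 14 mm round shaft and a steel crook. Origin on the axis at the balance point, the place to grip (handle from 150 mm behind to 50 mm ahead of it). x along the pole to the hook, z up as it lies in its rack. At 160 mm ahead the crook rises 30 mm over the axis, at 210 mm it comes straight down: a hook open downwards.
- hook (a point): Centre of the hook's straight downward bar (8 mm thick), on the pole's axis, 210 mm ahead of the pole's origin; axes as the pole's. The bar goes from 30 mm above this point to 34 mm below it, with 30 mm of open throat between it and the neck.
- rack: Fixed wooden rack, foot 260 x 90 mm. Two notched stands, 110 mm behind and 100 mm ahead of its middle, hold the pole level by handle and shaft. Origin under the middle of the foot, x along the laid pole towards its hook. Notches 33 mm (handle) and 23 mm (shaft) wide; sides upright for 22 mm above the notch floors, then flared outwards to 37 mm.
- cradle (a point): Where the pole's origin belongs when it lies in the rack, on the notch floors, hook down: 100 mm above the rack's origin; axes as the rack's (pole x along rack x). The pole may lie a few mm off it.
- vent_frame: Fixed grey vent frame, 440 mm wide, with two posts 287 mm high and the flap between them. Origin on the table in the flap's plane, in the middle of the width; x points through the flap to its back, away from the robot; z up. The flap's hinge line is parallel to y, 120 mm above the origin.
- eye (a point): Level steel ring eye at the flap's upper edge, on the robot's side: 30 mm hole, 5 mm wire. Origin in the hole's centre, axes as the frame's, turning with the flap. At joint value 0 it is 27 mm on the robot's side of the hinge line and 158 mm above it; it swings back (frame +x) and down as the flap opens. It tears out if the pole loads it over about 16 N.
- flap (a joint): Angle (rad) of the vent flap, a white panel 300 x 160 mm hinged along its lower edge: about 0.5 as it stands open, leaning away from the robot, 0 when exactly upright, growing as it opens. A spring pushes it open, with some 1.5 to 4 N at the eye; if the catch does not hold it, it springs right open when let go.
- catch_post (a point): The left post (+y) with the spring roller catch; point at the post's middle, 255 mm up. Some 0.08 to 0.02 rad before shut the roller resists: the pull at the eye rises to 6 to 12 N, falls as the flap's pin rolls over it to almost nothing, then the flap meets a rubber stop and is caught. The stop's setting cannot be seen beforehand: caught, the flap stands anywhere from 0 to 0.17 rad. Feel for it.
- can: Food can, 75 mm wide, 110 mm high, standing on the table between robot and frame; origin under its middle. A bystander.
- jar: Jar, 76 mm wide, 120 mm high, standing on the table; origin under its middle. A bystander.
- carton: Cardboard box 110 x 80 x 70 mm on the table; origin under its middle. A bystander.

How it is judged:
By the outcome, as a careful person would: the job done as asked, in the order asked, and still so for the second after the job is handed in, with the robot touching nothing.
It also fails if it takes over 67 s, if anything falls off the work surface, if the arm or the gripper's body presses on something with over 40 N, if the wrist force passes 120 N, or if a joint passes its speed limit or range.

### The arm

A 6-joint arm with a two-finger parallel gripper is mounted at the origin on the work surface. World frame = base frame: x ahead of the robot, y to its left, z up, the work surface at z = 0. Lengths are in m, angles in rad, forces in N, time in s.
With the tool pointing down it reaches from about 0.425 to 0.95 m from the base axis. Payload 3.5 kg.
Tool frame: the origin (TCP) lies at the very end of the fingers, on their centre line; the grasp point (between the pads) lies 19 mm behind it; y points along the fingers, z is the direction in which the jaws open and shut, and the axes are right-handed (so a half turn about y gives the same grasp; the last joint's range is limited). The gripper opens to 85 mm and grips with 20 to 120 N. Pads are 22 mm wide; open, the fingers measure 114 mm over their backs; the gripper's body (76 mm by 85 mm) begins 54 mm behind the grasp point. The pads swing forward as they close: fully open they stand 13 mm farther back than shut.
Start: joints at [-1.443, 0.286, 1.577, -0, 1.279, -0.15], TCP at [0.185, -0.649, 0.231] pointing down, gripper open.
Joint ranges: [-2.77, 2.77], [-0.9, 2.22], [0.21, 2.48], [-1.53, 4.67], [0.24, 2.81], [-2.84, 2.84]. Speed limits (rad/s): [2.79, 2.79, 3.14, 3.14, 3.14, 3.14].

### API

Orientations are given as a unit quaternion [x, y, z, w].
In Python, from plant import ctrl, cams gives the robot as it stands.
- The arm moves only by the tool play_rows, never from a script. Its argument "steps" is a list of rows, each an object of numbers: "claw": the finger opening in cm, from 0 to 8.54; "tx", "ty", "tz": the shift along the tool's x, y, z in cm; "ax", "ay", "az": the turn, a rotation vector about the tool's x, y, z in degrees. A call has 1 to 12 rows; each row is the pose to reach, as a shift and turn from the pose commanded when the call began, along the tool's axes at that moment; what a row does not reach only later rows make up. A row lasts 1/12 s, in which the tool goes at most 41.7 mm and 7.16 degrees, less where a joint would pass 70% of its speed; a pose out of reach is approached as far as the arm can. A call with a gripper value outside its range is refused whole. The fingers move at their own pace and stop on an object; "grip_force" is the grip in N (left out, the last holds). Time passes only in rows, so rows that repeat a pose let the fingers close. It gives the time, the measured TCP pose, the force and the opening at its end, in the units of the state.
- ctrl.get_state(): the state, without advancing time (a new reading comes with each control period).
- cams.read_camera(name): name is "side" or "top" or "wrist"; returns (picture, depth): 400x640x3 uint8, blue, green, red; 400x640 float32, m along the optical axis (not along the pixel's ray), 0 where there is no reading.
- cams.camera_model(name): a dict with "intrinsics" (3x3 intrinsics, pixels), "rvec" (rotation vector, rad) and "tvec" (3), from world to camera coordinates, as OpenCV has them; the wrist camera has in their place "tool_from_camera" (4x4, takes a point from camera to tool coordinates, whose origin is the TCP and whose axes are the tool frame's). Camera axes: x right, y down, z forward; pixel columns grow to the right and rows downward; lengths in m; the calibration is good to about 2 mm. A picture is of the moment at which its call begins: read the wrist's pose just before it. camera_model takes no time and is no camera call.
- ctrl.sign_off(): hands the job in, once; it reports no verdict.
The state is a dict: "time": time; "qpos": joint angles; "dq": joint speeds; "joint_efforts": joint torques, N m; "eef_pos": TCP position; "tcp_rot": TCP orientation; "contact_force": force on the tool from outside, world axes, zero at the start; "wrist_torque": the same for the moment, N m; "opening": opening from 0.0 (shut) to 1.0 (fully open).
Only numpy, scipy, OpenCV 4.12 (cv2) and the standard library are available. Lean on these libraries where they do the work, as an engineer would, in place of code of your own. Each camera call takes 0.05 s, during which the arm holds its last target.

## Working session

There is one attempt and no reset: what is moved stays moved. The work goes in short steps, Python scripts to look and compute and a tool call to move; the robot and the scene stay as the last step left them, time stands still between calls to the robot, and variables do not carry over. Pictures are saved under pics/ and viewed, and the job is handed in when it is done.

Besides the shell and the picture viewer there is one more tool, called after "Emit:" by a JSON object that holds its "method" and its "body", one argument or row to a line. play_rows: Moves the arm, as the interface text tells. Its arguments: {"type":"object","properties":{"steps":{"type":"array","items":{"type":"object","properties":{"claw":{"type":"number"},"tx":{"type":"number"},"ty":{"type":"number"},"tz":{"type":"number"},"ax":{"type":"number"},"ay":{"type":"number"},"az":{"type":"number"}}}},"grip_force":{"type":"number"}},"required":["steps"]}

```bash
ls; mkdir -p pics; python3 - <<'E'
from plant import ctrl, cams
import cv2, numpy as np
s=ctrl.get_state(); print(s)
for n in ["side","top","wrist"]:
    im,d=cams.read_camera(n); cv2.imwrite(f"pics/{n}0.png",im); np.save(f"pics/{n}0.npy",d)
    print(n,cams.camera_model(n))
E
```

```text
pics
{'time': 0.0, 'qpos': array([-1.44297031e+00,  2.87154599e-01,  1.57818088e+00, -1.65715326e-05,
        1.27859303e+00, -1.49974890e-01]), 'dq': array([-0.00158082, -0.00149161, -0.00319719,  0.000854  , -0.00022834,
        0.00018304]), 'joint_efforts': array([-1.14048269e-04, -4.05977690e+01, -2.92628878e+01, -1.63982768e-04,
        5.81662389e-03,  3.46204004e-06]), 'eef_pos': array([ 0.18506919, -0.64845001,  0.22995245]), 'tcp_rot': array([-0.09790001,  0.70112167, -0.69946994,  0.09790708]), 'contact_force': array([ 0.48795789,  0.4382715 , -0.3517765 ]), 'wrist_torque': array([-0.02863953, -0.00151516,  0.02105383]), 'opening': 0.9992515936442493}
side {'intrinsics': array([[502.95998446,   0.        , 328.40373947],
       [  0.        , 502.95998446, 193.92179027],
       [  0.        ,   0.        ,   1.        ]]), 'rvec': array([ 2.31547147, -0.55735533,  0.23687813]), 'tvec': array([-0.54718763,  0.26800258,  1.64683124])}
top {'intrinsics': array([[383.51501086,   0.        , 322.31471433],
       [  0.        , 383.51501086, 197.23124279],
       [  0.        ,   0.        ,   1.        ]]), 'rvec': array([ 2.12892444, -2.18707486,  0.16553783]), 'tvec': array([-0.06649556,  0.58381062,  1.21476828])}
wrist {'intrinsics': array([[296.51626573,   0.        , 328.08121612],
       [  0.        , 296.51626573, 201.67023399],
       [  0.        ,   0.        ,   1.        ]]), 'tool_from_camera': array([[ 1.35483889e-04,  9.44482785e-01,  3.28560879e-01,
        -8.49551630e-02],
       [-7.27004274e-05, -3.28560872e-01,  9.44482794e-01,
        -1.42039229e-01],
       [ 9.99999988e-01, -1.51848718e-04,  2.41495974e-05,
         1.12568321e-03],
       [ 0.00000000e+00,  0.00000000e+00,  0.00000000e+00,
         1.00000000e+00]])}
```

View pics/side0.png

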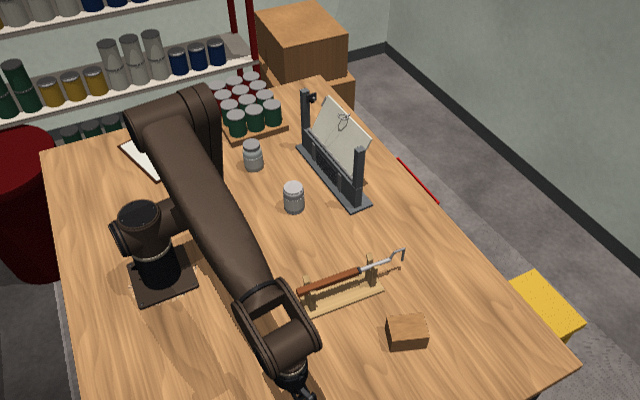

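View pics/top0.png

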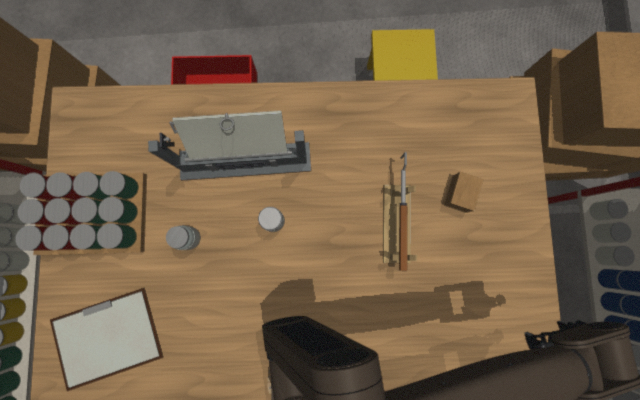

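View pics/wrist0.png

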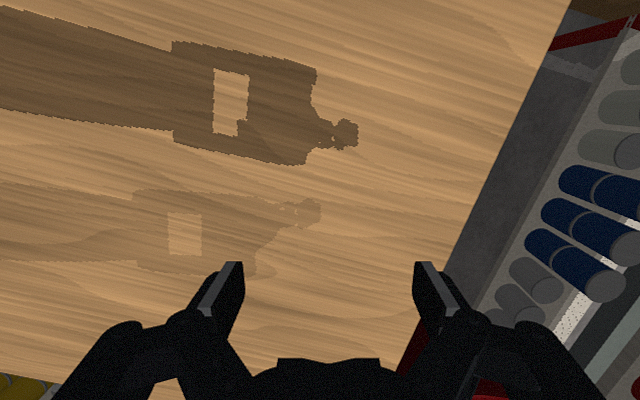

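The top view shows the pole lying along +x (handle end at about (404,270), hook at (404,155)). The frame is around (240,160), with the ring eye at about (228,127) and the can and jar at (270,218) and (182,238). Next I'll measure these.

```bash
cat > h.py <<'E'
import cv2, numpy as np
from scipy.spatial.transform import Rotation as R
from plant import ctrl, cams
def cam(n,s=None):
    m=cams.camera_model(n);K=m["intrinsics"]
    if n=="wrist":
        s=s or ctrl.get_state()
        T=np.eye(4);T[:3,:3]=R.from_quat(s["tcp_rot"]).as_matrix();T[:3,3]=s["eef_pos"]
        W=T@m["tool_from_camera"]; return K,W[:3,:3],W[:3,3]
    Rm=R.from_rotvec(m["rvec"]).as_matrix(); return K,Rm.T,-Rm.T@m["tvec"]
def pt(c,uv,d):  # depth
    K,Rw,o=c; uv=np.atleast_2d(uv).astype(float); r=np.c_[uv,np.ones(len(uv))]@np.linalg.inv(K).T
    return (r*np.reshape(d,(-1,1)))@Rw.T+o
def plane(c,uv,z):
    K,Rw,o=c; uv=np.atleast_2d(uv).astype(float); r=np.c_[uv,np.ones(len(uv))]@np.linalg.inv(K).T@Rw.T
    return o+r*((z-o[2])/r[:,2])[:,None]
def proj(c,P):
    K,Rw,o=c; q=(np.atleast_2d(P)-o)@Rw@K.T; return q[:,:2]/q[:,2:]
def cloud(n,d,c):
    v,u=np.mgrid[:400,:640]; P=pt(c,np.c_[u.ravel(),v.ravel()],d.ravel()); return P.reshape(400,640,3)
def two(c1,u1,c2,u2):
    def ray(c,u):
        K,Rw,o=c; r=Rw@np.linalg.inv(K)@np.r_[u,1]; return o,r/np.linalg.norm(r)
    o1,r1=ray(c1,u1);o2,r2=ray(c2,u2)
    t=np.linalg.lstsq(np.c_[r1,-r2],o2-o1,rcond=None)[0]
    a,b=o1+t[0]*r1,o2+t[1]*r2; return (a+b)/2,np.linalg.norm(a-b)
def crop(im,box,k,name):
    x0,y0,x1,y1=box; cv2.imwrite(name,cv2.resize(im[y0:y1,x0:x1],None,fx=k,fy=k,interpolation=cv2.INTER_CUBIC))
E
python3 - <<'E'
from h import *
im=cv2.imread("pics/top0.png");d=np.load("pics/top0.npy");c=cam("top");P=cloud("top",d,c)
ims=cv2.imread("pics/side0.png");ds=np.load("pics/side0.npy");cs=cam("side");S=cloud("side",ds,cs)
crop(im,(140,90,340,190),4,"pics/t_fr.png");crop(im,(340,140,500,290),4,"pics/t_po.png")
crop(ims,(280,80,400,220),4,"pics/s_fr.png");crop(ims,(280,230,440,360),5,"pics/s_po.png")
np.set_printoptions(precision=4,suppress=True)
hs=cv2.cvtColor(im,cv2.COLOR_BGR2HSV)
print("table",P[300,200],P[100,350])
# handle: by colour + height
for nm,A,I in(("top",P,im),("side",S,ims)):
    h=cv2.cvtColor(I,cv2.COLOR_BGR2HSV).astype(int)
    z=A[...,2];
    m=(h[...,0]<12)&(h[...,1]>120)&(z>.085)&(z<.13)&(A[...,0]>.2)&(A[...,1]<0)&(A[...,1]>-.5)
    Q=A[m];print(nm,len(Q),Q.min(0),Q.max(0),np.median(Q[:,2]))
    cen=Q.mean(0);u,s,v=np.linalg.svd(Q-cen);print(cen,v[0])
for y,x in[(218,270),(238,180),(190,465),(126,228),(140,200),(140,270)]:
    print((x,y),P[y,x])
E
```

```text
table [ 0.2607  0.3244 -0.0039] [ 0.9287 -0.1896  0.0003]
top 2 [ 0.4619 -0.317   0.1061] [ 0.468  -0.3167  0.1062] 0.10617545253237182
[ 0.465  -0.3168  0.1062] [-0.9981  0.0596  0.0182]
side 450 [ 0.3433 -0.3436  0.0893] [ 0.5408 -0.3105  0.119 ] 0.10928654830149509
[ 0.4375 -0.3314  0.1077] [-0.9983  0.0585  0.0035]
(270, 218) [0.5126 0.0815 0.106 ]
(180, 238) [0.4584 0.3502 0.1195]
(465, 190) [ 0.5897 -0.5429  0.0674]
(228, 126) [0.7648 0.1818 0.2354]
(200, 140) [0.737  0.2711 0.1983]
(270, 140) [0.7384 0.0708 0.1774]
```

```bash
ls pics
```

```text
s_fr.png
s_po.png
side0.npy
side0.png
t_fr.png
t_po.png
top0.npy
top0.png
wrist0.npy
wrist0.png
```

View pics/t_fr.png

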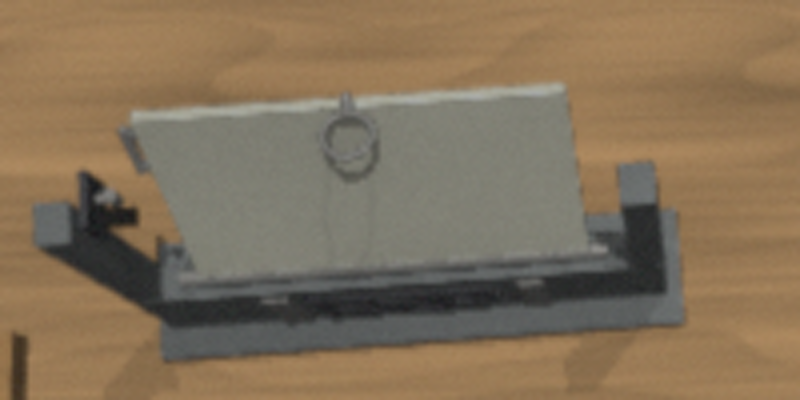

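View pics/t_po.png

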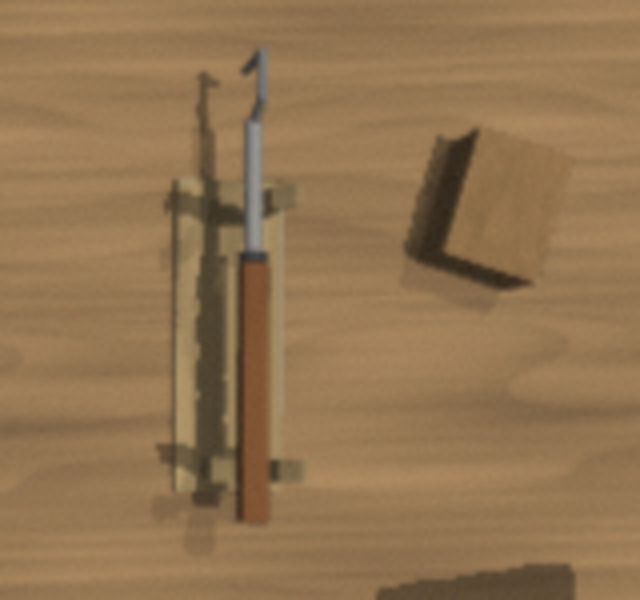

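View pics/s_fr.png

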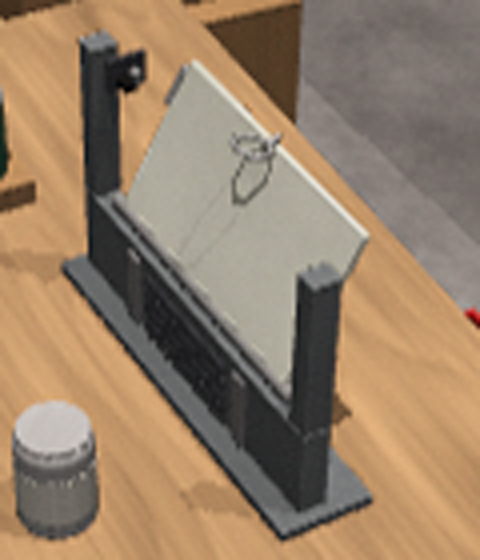

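View pics/s_po.png

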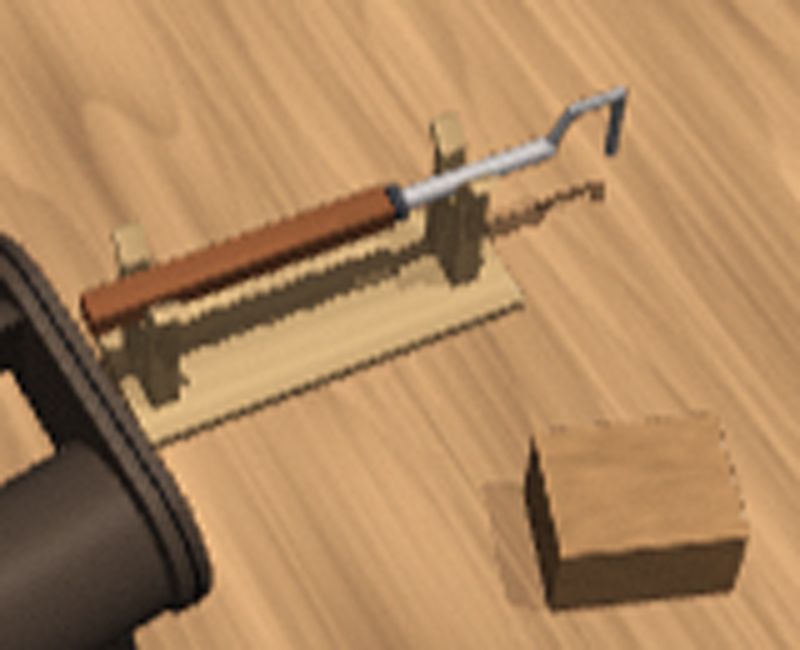

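```bash
python3 - <<'E'
from h import *
np.set_printoptions(precision=4,suppress=True)
im=cv2.imread("pics/top0.png");d=np.load("pics/top0.npy");c=cam("top");P=cloud("top",d,c)
ims=cv2.imread("pics/side0.png");ds=np.load("pics/side0.npy");cs=cam("side");S=cloud("side",ds,cs)
for nm,A in(("top",P),("side",S)):
    x,y,z=A[...,0],A[...,1],A[...,2]
    reg=(x>.5)&(x<.95)&(y>-.1)&(y<.5)
    m=reg&(z>.278)&(z<.297)
    n,l,st,ce=cv2.connectedComponentsWithStats(m.astype(np.uint8))
    for i in range(1,n):
        if st[i,4]>15: Q=A[l==i];print(nm,"posttop",st[i,4],Q.mean(0),Q.min(0),Q.max(0))
    # handle
    h=cv2.cvtColor(im if nm=="top" else ims,cv2.COLOR_BGR2HSV).astype(int)
    mm=(h[...,0]<14)&(h[...,1]>120)&(h[...,2]<180)&(x>.25)&(x<.7)&(y>-.42)&(y<-.28)&(z>.06)
    Q=A[mm];print(nm,"handle",len(Q))
    if len(Q): print(Q.min(0),Q.max(0),np.median(Q,0))
def box(uv): return uv
# handle in top by colour box in image
h=cv2.cvtColor(im,cv2.COLOR_BGR2HSV).astype(int)
print(h[240,400:409],P[240,396:412,2])
m=np.zeros((400,640),bool); m[195:275,395:415]=1
m&=(h[...,0]<14)&(h[...,1]>140); v,u=np.nonzero(m);print(len(u),u.min(),u.max(),v.min(),v.max())
cnt=np.c_[u,v].astype(np.float32);r=cv2.minAreaRect(cnt);print(r)
b=cv2.boxPoints(r);print(plane(c,b,.111))
# two-view features: (top px),(side px)
T=lambda x,y,x0,y0,k:np.array([x/k+x0-.5+.5/k,y/k+y0-.5+.5/k])
pairs={"postL":(T(52,208,140,90,4),T(100,40,280,80,4)),"postR":(T(637,168,140,90,4),T(322,270,280,80,4)),
"ring":(T(349,138,140,90,4),T(254,146,280,80,4)),
"hooktop":(T(262,52,340,140,4),T(624,92,280,230,5)),
"collar":(T(254,257,340,140,4),T(398,200,280,230,5)),
"hookbottom":(T(243,72,340,140,4),T(611,154,280,230,5)),
"handleend":(T(253,521,340,140,4),T(86,310,280,230,5)),}
for k,(a,b) in pairs.items(): print(k,*two(c,a,cs,b))
E
```

```text
top posttop 102 [ 0.7149 -0.0198  0.2866] [ 0.7008 -0.0327  0.2796] [ 0.7305 -0.0087  0.2915]
top posttop 122 [0.6969 0.3686 0.2859] [0.6821 0.3549 0.2793] [0.7126 0.3823 0.2908]
top handle 393
[ 0.3439 -0.3396  0.1011] [ 0.5419 -0.3095  0.1171] [ 0.4402 -0.3233  0.1104]
side posttop 51 [0.699  0.3648 0.2848] [0.6834 0.3462 0.2781] [0.7178 0.3808 0.2915]
side posttop 62 [ 0.7163 -0.0233  0.286 ] [ 0.6998 -0.0369  0.2797] [ 0.7311 -0.0078  0.2927]
side handle 563
[ 0.3433 -0.3464  0.0891] [ 0.5413 -0.3105  0.119 ] [ 0.4411 -0.3318  0.1094]
[[ 14 150  78]
 [ 13 148 117]
 [ 12 151 127]
 [ 13 155 127]
 [ 13 153 127]
 [ 13 154 129]
 [ 14 141 134]
 [ 16 118 145]
 [ 18 100 163]] [ 0.0108  0.0086  0.0097  0.0904  0.1085  0.1106  0.1081  0.1073  0.1116
  0.1144  0.1165  0.1118  0.0101  0.015   0.01   -0.0006]
371 400 406 206 269
((403.0, 237.5), (63.0, 6.0), 90.0)
[[ 0.5386 -0.3199  0.111 ]
 [ 0.5381 -0.3385  0.111 ]
 [ 0.3469 -0.3274  0.111 ]
 [ 0.3474 -0.3092  0.111 ]]
postL [0.7071 0.3722 0.2825] 0.006506925138712712
postR [ 0.7241 -0.019   0.289 ] 0.0052856665280859895
ring [0.7608 0.1762 0.2703] 0.004913693652810387
hooktop [ 0.7041 -0.3418  0.1282] 0.002775898697723269
collar [ 0.5478 -0.3329  0.1012] 0.0035884551972943284
hookbottom [ 0.7039 -0.341   0.0633] 0.0023027266265136684
handleend [ 0.3445 -0.3196  0.1032] 0.0007565943571304442
```

```bash
cat >> h.py <<'E'
def delta(target_p,target_R=None,s=None):
    """shift (cm) and turn (deg) in tool axes from current pose"""
    s=s or ctrl.get_state(); M=R.from_quat(s["tcp_rot"])
    t=M.inv().apply(np.array(target_p)-s["eef_pos"])*100
    a=np.zeros(3) if target_R is None else (M.inv()*target_R).as_rotvec(degrees=True)
    return np.round(t,2),np.round(a,2)
def down(yaw,flip=1):
    """tool y down; tool z = flip * left of heading yaw"""
    z=flip*np.array([-np.sin(yaw),np.cos(yaw),0]);y=np.array([0,0,-1.]);x=np.cross(y,z)
    return R.from_matrix(np.c_[x,y,z])
np.set_printoptions(precision=4,suppress=True)
E
python3 - <<'E'
from h import *
s=ctrl.get_state();print(R.from_quat(s["tcp_rot"]).as_matrix())
for f in(1,-1):
  print(f,delta([.493,-.329,.22],down(-.0595,f)))
E
```

```text
[[-0.9617 -0.0003  0.2742]
 [-0.2742  0.0019 -0.9617]
 [-0.0002 -1.     -0.0019]]
1 (array([-38.38,   1.07, -22.29]), array([   0.01, -160.68,   -0.15]))
-1 (array([-38.38,   1.07, -22.29]), array([ 0.11, 19.32,  0.  ]))
```

Emit:
{"method": "play_rows", "body": {
  "steps": [
    {"tx": -38.4, "ty": 5.1, "tz": -22.3, "ay": 19.3, "claw": 6},
    {"tx": -38.4, "ty": 5.1, "tz": -22.3, "ay": 19.3, "claw": 6},
    {"tx": -38.4, "ty": 5.1, "tz": -22.3, "ay": 19.3, "claw": 6},
    {"tx": -38.4, "ty": 5.1, "tz": -22.3, "ay": 19.3, "claw": 6},
    {"tx": -38.4, "ty": 5.1, "tz": -22.3, "ay": 19.3, "claw": 6},
    {"tx": -38.4, "ty": 5.1, "tz": -22.3, "ay": 19.3, "claw": 6},
    {"tx": -38.4, "ty": 5.1, "tz": -22.3, "ay": 19.3, "claw": 6},
    {"tx": -38.4, "ty": 5.1, "tz": -22.3, "ay": 19.3, "claw": 6},
    {"tx": -38.4, "ty": 5.1, "tz": -22.3, "ay": 19.3, "claw": 6},
    {"tx": -38.4, "ty": 5.1, "tz": -22.3, "ay": 19.3, "claw": 6},
    {"tx": -38.4, "ty": 5.1, "tz": -22.3, "ay": 19.3, "claw": 6},
    {"tx": -38.4, "ty": 5.1, "tz": -22.3, "ay": 19.3, "claw": 6}
  ],
  "grip_force": 60
}}

```text
invalid input at $.steps[0]: expected keys claw, tx, ty, tz, ax, ay, az
```

```bash
python3 - <<'E'
from h import *
s=ctrl.get_state();print(s["time"],s["eef_pos"],s["qpos"],s["contact_force"],s["opening"])
im,d=cams.read_camera("wrist");cv2.imwrite("pics/w1.png",im);np.save("pics/w1.npy",d)
im,d=cams.read_camera("top");cv2.imwrite("pics/t1.png",im);np.save("pics/t1.npy",d)
s=ctrl.get_state();print(s["time"],s["eef_pos"])
E
```

```text
0.15 [ 0.185  -0.6486  0.2302] [-1.443   0.287   1.5779 -0.      1.2786 -0.15  ] [-0.2114  0.5858 -0.384 ] 1.0041613827388567
0.25 [ 0.1851 -0.6488  0.2307]
```

View pics/w1.png

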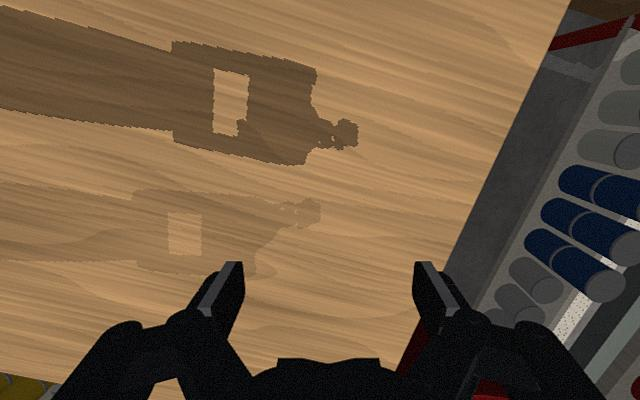

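The arm did not move: the call was refused because every key must be present in each row. I'll resend it complete.

Emit:
{"method": "play_rows", "body": {
  "steps": [
    {"tx": -38.4, "ty": 5.1, "tz": -22.3, "ax": 0, "ay": 19.3, "az": 0, "claw": 6},
    {"tx": -38.4, "ty": 5.1, "tz": -22.3, "ax": 0, "ay": 19.3, "az": 0, "claw": 6},
    {"tx": -38.4, "ty": 5.1, "tz": -22.3, "ax": 0, "ay": 19.3, "az": 0, "claw": 6},
    {"tx": -38.4, "ty": 5.1, "tz": -22.3, "ax": 0, "ay": 19.3, "az": 0, "claw": 6},
    {"tx": -38.4, "ty": 5.1, "tz": -22.3, "ax": 0, "ay": 19.3, "az": 0, "claw": 6},
    {"tx": -38.4, "ty": 5.1, "tz": -22.3, "ax": 0, "ay": 19.3, "az": 0, "claw": 6},
    {"tx": -38.4, "ty": 5.1, "tz": -22.3, "ax": 0, "ay": 19.3, "az": 0, "claw": 6},
    {"tx": -38.4, "ty": 5.1, "tz": -22.3, "ax": 0, "ay": 19.3, "az": 0, "claw": 6},
    {"tx": -38.4, "ty": 5.1, "tz": -22.3, "ax": 0, "ay": 19.3, "az": 0, "claw": 6},
    {"tx": -38.4, "ty": 5.1, "tz": -22.3, "ax": 0, "ay": 19.3, "az": 0, "claw": 6},
    {"tx": -38.4, "ty": 5.1, "tz": -22.3, "ax": 0, "ay": 19.3, "az": 0, "claw": 6},
    {"tx": -38.4, "ty": 5.1, "tz": -22.3, "ax": 0, "ay": 19.3, "az": 0, "claw": 6}
  ],
  "grip_force": 60
}}

```text
time: 1.25
eef_pos: [0.4959, -0.3246, 0.1793]
tcp_rot: [0.019, 0.708, -0.706, -0.019]
contact_force: [-1.1, 0.5, -0.2]
opening: 0.699
```

```bash
python3 - <<'E'
from h import *
s=ctrl.get_state();print(s["time"],s["eef_pos"],s["qpos"],s["contact_force"],s["opening"])
im,d=cams.read_camera("wrist");cv2.imwrite("pics/w1.png",im);np.save("pics/w1.npy",d)
c=cam("wrist",s);A=cloud("wrist",d,c);h=cv2.cvtColor(im,cv2.COLOR_BGR2HSV).astype(int)
m=(h[...,0]<14)&(h[...,1]>140)&(A[...,2]>.08)&(A[...,2]<.14)
Q=A[m];print(len(Q),Q.min(0),Q.max(0),np.median(Q,0))
t=Q[Q[:,2]>np.median(Q[:,2])-.004];p=np.polyfit(t[:,0],t[:,1],1);print(p,np.polyval(p,.493),np.median(t[:,2]))
print(delta([.493,-.329,.081],down(-.0595,-1)))
E
```

```text
1.25 [ 0.4959 -0.3246  0.1793] [-0.7516  0.1557  1.8295  0.0022  1.1583  0.8717] [-1.111   0.5497 -0.1945] 0.698776678663314
4625 [ 0.3502 -0.3422  0.0877] [ 0.5414 -0.3111  0.1127] [ 0.4583 -0.3271  0.1102]
[-0.0589 -0.3003] -0.32937812409036465 0.110223841961156
(array([0.14, 9.86, 0.24]), array([0.05, 0.3 , 0.05]))
```

View pics/w1.png

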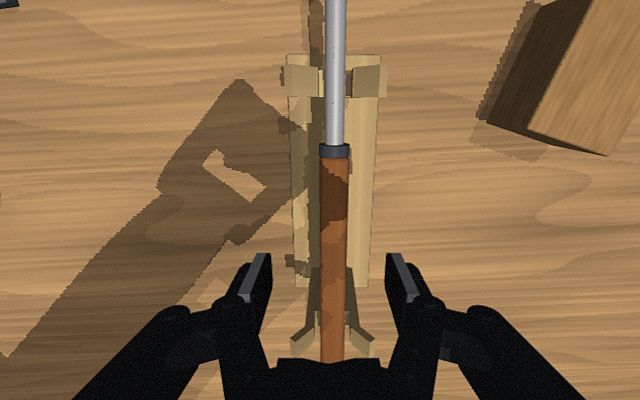

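```bash
python3 - <<'E'
from h import *
s=ctrl.get_state();print(s["time"],s["eef_pos"],s["dq"],s["contact_force"])
print(delta([.4925,-.3292,.082],down(-.0592,-1)))
E
```

```text
1.3 [ 0.4946 -0.3268  0.1796] [-0.0621 -0.007  -0.0071 -0.0223 -0.0002 -0.0158] [-0.4316  0.2283  0.2146]
(array([0.19, 9.76, 0.26]), array([0.05, 0.28, 0.05]))
```

Emit:
{"method": "play_rows", "body": {
  "steps": [
    {"tx": 0, "ty": 3.5, "tz": 0, "ax": 0, "ay": 0, "az": 0, "claw": 6},
    {"tx": 0, "ty": 7, "tz": 0, "ax": 0, "ay": 0, "az": 0, "claw": 6},
    {"tx": 0, "ty": 9.7, "tz": 0, "ax": 0, "ay": 0, "az": 0, "claw": 6},
    {"tx": 0, "ty": 9.7, "tz": 0, "ax": 0, "ay": 0, "az": 0, "claw": 6},
    {"tx": 0, "ty": 9.7, "tz": 0, "ax": 0, "ay": 0, "az": 0, "claw": 4},
    {"tx": 0, "ty": 9.7, "tz": 0, "ax": 0, "ay": 0, "az": 0, "claw": 2.5},
    {"tx": 0, "ty": 9.7, "tz": 0, "ax": 0, "ay": 0, "az": 0, "claw": 1.5},
    {"tx": 0, "ty": 9.7, "tz": 0, "ax": 0, "ay": 0, "az": 0, "claw": 1.5},
    {"tx": 0, "ty": 9.7, "tz": 0, "ax": 0, "ay": 0, "az": 0, "claw": 1.0},
    {"tx": 0, "ty": 9.7, "tz": 0, "ax": 0, "ay": 0, "az": 0, "claw": 1.0},
    {"tx": 0, "ty": 9.7, "tz": 0, "ax": 0, "ay": 0, "az": 0, "claw": 1.0}
  ],
  "grip_force": 80
}}

```text
time: 2.22
eef_pos: [0.4946, -0.331, 0.0865]
tcp_rot: [-0.022, -0.705, 0.708, 0.02]
contact_force: [-0.9, -0.5, 6.8]
opening: 0.238
```

```bash
python3 - <<'E'
from h import *
s=ctrl.get_state();print(s["time"],s["eef_pos"],s["contact_force"],s["opening"]*85.4,R.from_quat(s["tcp_rot"]).as_matrix())
E
```

```text
2.2167 [ 0.4946 -0.331   0.0865] [-0.9184 -0.4755  6.7717] 20.361425853310063 [[-0.9983  0.0034 -0.059 ]
 [ 0.059  -0.0041 -0.9983]
 [-0.0036 -1.      0.0039]]
```

Emit:
{"method": "play_rows", "body": {
  "steps": [
    {"tx": 0, "ty": -1, "tz": 0, "ax": 0, "ay": 0, "az": 0, "claw": 1.0},
    {"tx": 0, "ty": -3, "tz": 0, "ax": 0, "ay": 0, "az": 0, "claw": 1.0},
    {"tx": 0, "ty": -6, "tz": 0, "ax": 0, "ay": 0, "az": 0, "claw": 1.0},
    {"tx": 0, "ty": -9, "tz": 0, "ax": 0, "ay": 0, "az": 0, "claw": 1.0},
    {"tx": 0, "ty": -12, "tz": 0, "ax": 0, "ay": 0, "az": 0, "claw": 1.0},
    {"tx": 0, "ty": -15, "tz": 0, "ax": 0, "ay": 0, "az": 0, "claw": 1.0},
    {"tx": 0, "ty": -18, "tz": 0, "ax": 0, "ay": 0, "az": 0, "claw": 1.0},
    {"tx": 0, "ty": -21, "tz": 0, "ax": 0, "ay": 0, "az": 0, "claw": 1.0},
    {"tx": 0, "ty": -23, "tz": 0, "ax": 0, "ay": 0, "az": 0, "claw": 1.0},
    {"tx": 0, "ty": -24, "tz": 0, "ax": 0, "ay": 0, "az": 0, "claw": 1.0},
    {"tx": 0, "ty": -24, "tz": 0, "ax": 0, "ay": 0, "az": 0, "claw": 1.0},
    {"tx": 0, "ty": -24, "tz": 0, "ax": 0, "ay": 0, "az": 0, "claw": 1.0}
  ]
}}

```text
time: 3.22
eef_pos: [0.4929, -0.3289, 0.3223]
tcp_rot: [0.02, 0.707, -0.706, -0.021]
contact_force: [-0.6, -0.8, -4.2]
opening: 0.24
```

```bash
python3 - <<'E'
from h import *
s=ctrl.get_state();print(s["time"],s["eef_pos"],s["contact_force"],s["opening"]*85.4,R.from_quat(s["tcp_rot"]).as_matrix(),s["qpos"])
for n in("side","wrist"):
    im,d=cams.read_camera(n);cv2.imwrite(f"pics/{n}3.png",im);np.save(f"pics/{n}3.npy",d)
s=ctrl.get_state();print(s["eef_pos"],s["contact_force"])
E
```

```text
3.2167 [ 0.4929 -0.3289  0.3223] [-0.5984 -0.8148 -4.1689] 20.480654194989107 [[-0.9983 -0.001  -0.0589]
 [ 0.0589  0.001  -0.9983]
 [ 0.0011 -1.     -0.001 ]] [-0.7596  0.0503  1.6798  0.      1.4129  0.8702]
[ 0.4924 -0.3286  0.3202] [-0.1964  0.2046 -3.0084]
```

View pics/side3.png

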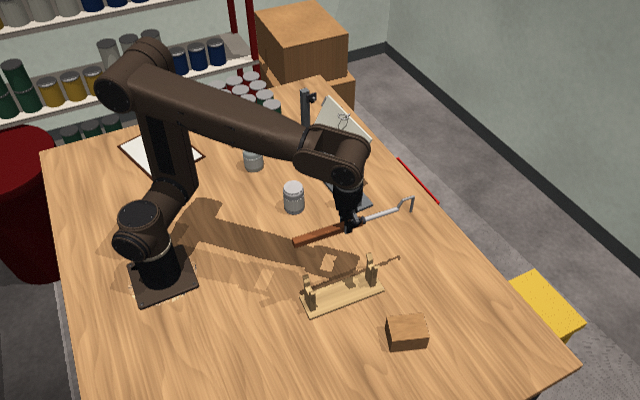

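View pics/wrist3.png

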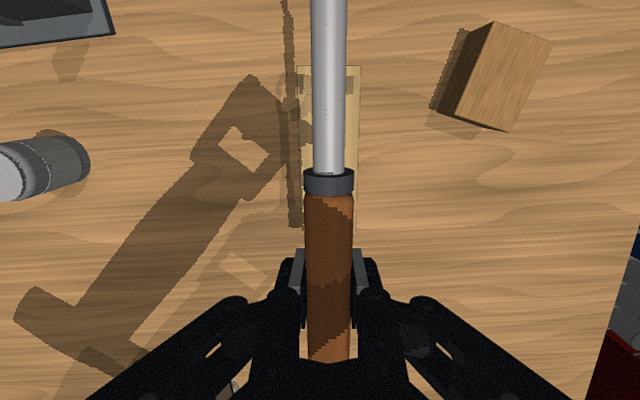

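```bash
python3 - <<'E'
from h import *
s=ctrl.get_state();im=cv2.imread("pics/side3.png");d=np.load("pics/side3.npy");c=cam("side");A=cloud("side",d,c)
crop(im,(280,180,430,260),5,"pics/s3c.png")
M=R.from_quat(s["tcp_rot"]);print(s["eef_pos"])
def rep(m,n):
    Q=A[m];T=M.inv().apply(Q-s["eef_pos"]);print(n,len(Q),Q.min(0),Q.max(0));print("  tool",T.min(0),T.max(0),T.mean(0))
x,y,z=A[...,0],A[...,1],A[...,2]
near=(y<-.25)&(y>-.45)
rep(near&(x>.52)&(x<.60)&(z>.3)&(z<.38),"shaft1");rep(near&(x>.6)&(x<.65)&(z>.3)&(z<.38),"shaft2")
rep(near&(x>.695)&(x<.72)&(z>.25),"bar");rep(near&(x>.335)&(x<.40)&(z>.3),"handle")
W=cloud("wrist",np.load("pics/wrist3.npy"),cam("wrist",s));
T=M.inv().apply(W.reshape(-1,3)-s["eef_pos"]).reshape(400,640,3)
for r in(20,60,100,140,240,340): print(r,T[r,329])
E
```

```text
[ 0.4924 -0.3286  0.3202]
shaft1 127 [ 0.5223 -0.3476  0.3242] [ 0.5993 -0.3223  0.349 ]
  tool [-0.1075 -0.0289 -0.009 ] [-0.0305 -0.0041  0.0149] [-0.0716 -0.0204  0.0054]
shaft2 82 [ 0.6007 -0.3493  0.3301] [ 0.6495 -0.3288  0.3464]
  tool [-0.1577 -0.0268 -0.0064] [-0.1084 -0.0104  0.0121] [-0.1331 -0.0205  0.0048]
bar 49 [ 0.6958 -0.3486  0.3041] [ 0.7065 -0.3395  0.3685]
  tool [-0.2144 -0.0491 -0.0012] [-0.2039  0.0154  0.0079] [-0.2082 -0.0187  0.0031]
handle 1172 [ 0.3398 -0.3383  0.3223] [ 0.3998 -0.2502  0.6375]
  tool [ 0.0926 -0.3166 -0.0735] [ 0.1581 -0.0016  0.0156] [ 0.1201 -0.2287 -0.0332]
20 [-0.1121 -0.0193  0.0014]
60 [-0.0992 -0.0177  0.0014]
100 [-0.0848 -0.0192  0.0014]
140 [-0.0693 -0.0194  0.0014]
240 [-0.0264 -0.0242  0.0014]
340 [ 0.0296 -0.0238  0.0015]
```

View pics/s3c.png

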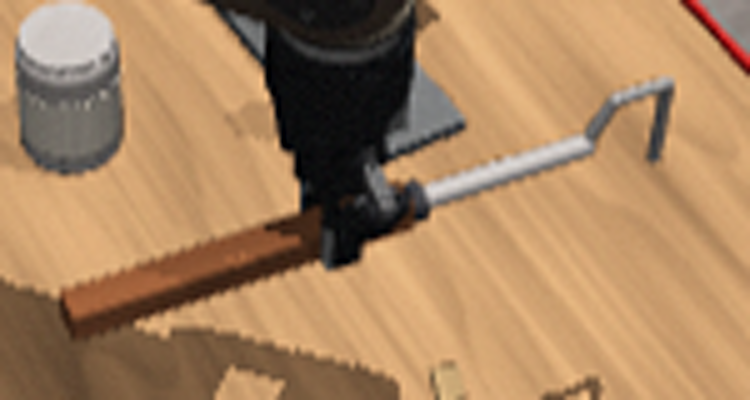

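```bash
python3 - <<'E'
from h import *
O=np.array([.707,.173,0]);yw=.045;F=R.from_euler("z",yw)
for n in("top","side"):
    d=np.load(f"pics/{n}0.npy");im=cv2.imread(f"pics/{n}0.png");A=cloud(n,d,cam(n));G=F.inv().apply(A.reshape(-1,3)-O).reshape(A.shape)
    x,y,z=G[...,0],G[...,1],G[...,2]
    m=(abs(y)<.13)&(abs(y)>.03)&(z>.15)&(z<.25)&(x>-.02)&(x<.12)
    Q=A[m];ce=Q.mean(0);v=np.linalg.svd(Q-ce)[2][2];v*=-np.sign(v[0]);
    g=G[m].mean(0);print(n,len(Q),"normal",v,"yaw",np.arctan2(-v[1],-v[0]),"tilt",np.arcsin(v[2]),"plane pt",g,"x at hinge",g[0]-(g[2]-.12)*np.tan(np.arcsin(v[2])))
    # ring: points in front of panel
    off=(A-ce)@v
    r=(abs(y)<.04)&(off>.006)&(off<.06)&(z>.24)&(z<.30)&(x>.02)
    q=G[r];print(" ring",len(q),q.min(0),q.max(0),q.mean(0),(q.min(0)+q.max(0))/2)
    # panel lateral extents
    e=(z>.14)&(z<.26)&(abs(off)<.006)&(abs(y)<.25)&(x>0)
    print(" panel y",np.percentile(y[e],[.5,99.5]), z[e].max())
E
```

```text
top 1988 normal [-0.8762 -0.0411  0.4803] yaw 0.04692523415314406 tilt 0.5009708620631461 plane pt [0.0398 0.0007 0.2019] x at hinge -0.005072572653048821
 ring 68 [ 0.035  -0.0162  0.2662] [0.0726 0.0206 0.2807] [0.0525 0.0022 0.2732] [0.0538 0.0022 0.2734]
 panel y [-0.1468  0.161 ] 0.2599670115220385
side 1053 normal [-0.8746 -0.0402  0.4832] yaw 0.045919659152129186 tilt 0.504266301096213 plane pt [ 0.0412 -0.0027  0.2006] x at hinge -0.0033301059603770486
 ring 35 [ 0.0361 -0.0398  0.2511] [0.0753 0.0341 0.2795] [ 0.0562 -0.002   0.2708] [ 0.0557 -0.0029  0.2653]
 panel y [-0.15    0.1778] 0.2599315701265148
```

```bash
python3 - <<'E'
from h import *
print(delta([.5516,.168,.365],down(.046,-1)), ctrl.get_state()["eef_pos"])
E
```

```text
(array([ -2.96,  -4.32, -49.93]), array([ 0.2 , -6.02,  0.21])) [ 0.4924 -0.3286  0.3202]
```

Emit:
{"method": "play_rows", "body": {
  "steps": [
    {"tx": 0, "ty": -1.5, "tz": -1.5, "ax": 0, "ay": 0, "az": 0, "claw": 1.0},
    {"tx": -0.5, "ty": -4.3, "tz": -4.5, "ax": 0, "ay": 0, "az": 0, "claw": 1.0},
    {"tx": -1, "ty": -4.3, "tz": -8.5, "ax": 0, "ay": -1, "az": 0, "claw": 1.0},
    {"tx": -1.5, "ty": -4.3, "tz": -12.5, "ax": 0, "ay": -2, "az": 0, "claw": 1.0},
    {"tx": -2, "ty": -4.3, "tz": -16.5, "ax": 0, "ay": -3, "az": 0, "claw": 1.0},
    {"tx": -2, "ty": -4.3, "tz": -20.5, "ax": 0, "ay": -4, "az": 0, "claw": 1.0},
    {"tx": -2, "ty": -4.3, "tz": -24.5, "ax": 0, "ay": -5, "az": 0, "claw": 1.0},
    {"tx": -2, "ty": -4.3, "tz": -28.5, "ax": 0, "ay": -6, "az": 0, "claw": 1.0},
    {"tx": -2.5, "ty": -4.3, "tz": -32.5, "ax": 0, "ay": -6, "az": 0, "claw": 1.0},
    {"tx": -3, "ty": -4.3, "tz": -36.5, "ax": 0, "ay": -6, "az": 0, "claw": 1.0},
    {"tx": -3, "ty": -4.3, "tz": -40, "ax": 0, "ay": -6, "az": 0, "claw": 1.0},
    {"tx": -3, "ty": -4.3, "tz": -42, "ax": 0, "ay": -6, "az": 0, "claw": 1.0}
  ]
}}

```text
time: 4.32
eef_pos: [0.5471, 0.0919, 0.3635]
tcp_rot: [-0.019, 0.708, -0.706, 0.016]
contact_force: [0.5, -0.4, -4.0]
opening: 0.239
```

Emit:
{"method": "play_rows", "body": {
  "steps": [
    {"tx": 0, "ty": 0, "tz": -2.5, "ax": 0, "ay": 0, "az": 0, "claw": 1.0},
    {"tx": 0, "ty": 0, "tz": -5, "ax": 0, "ay": 0, "az": 0, "claw": 1.0},
    {"tx": 0, "ty": 0, "tz": -7, "ax": 0, "ay": 0, "az": 0, "claw": 1.0},
    {"tx": 0, "ty": 0, "tz": -8, "ax": 0, "ay": 0, "az": 0, "claw": 1.0},
    {"tx": 0, "ty": 0, "tz": -8, "ax": 0, "ay": 0, "az": 0, "claw": 1.0},
    {"tx": 0, "ty": 0, "tz": -8, "ax": 0, "ay": 0, "az": 0, "claw": 1.0},
    {"tx": 0, "ty": 0, "tz": -8, "ax": 0, "ay": 0, "az": 0, "claw": 1.0}
  ]
}}

```text
time: 4.9
eef_pos: [0.5443, 0.167, 0.3655]
tcp_rot: [0.016, -0.707, 0.707, -0.015]
contact_force: [-1.0, 0.3, -2.5]
opening: 0.239
```

```bash
python3 - <<'E'
from h import *
s=ctrl.get_state();print(s["time"],s["eef_pos"],s["contact_force"],s["opening"]*85.4,s["qpos"],s["dq"])
for n in("side","top"):
    im,d=cams.read_camera(n);cv2.imwrite(f"pics/{n}4.png",im);np.save(f"pics/{n}4.npy",d)
    crop(im,(200,70,360,190) if n=="top" else (250,60,390,200),5 if n=="top" else 4,f"pics/{n}4c.png")
s=ctrl.get_state();print(s["eef_pos"],s["contact_force"],delta([.5516,.168,.365],down(.046,-1)))
E
```

```text
4.9 [0.5443 0.167  0.3655] [-1.0396  0.3032 -2.5233] 20.413542066730425 [ 0.1199 -0.018   1.6726 -0.0008  1.4885  1.646 ] [-0.0102 -0.0072 -0.0072  0.0043  0.0006  0.0026]
[0.5445 0.1669 0.3661] [-0.2155  0.8364 -2.5904] (array([-0.71,  0.11, -0.08]), array([-0.03, -0.11,  0.03]))
```

View pics/side4c.png

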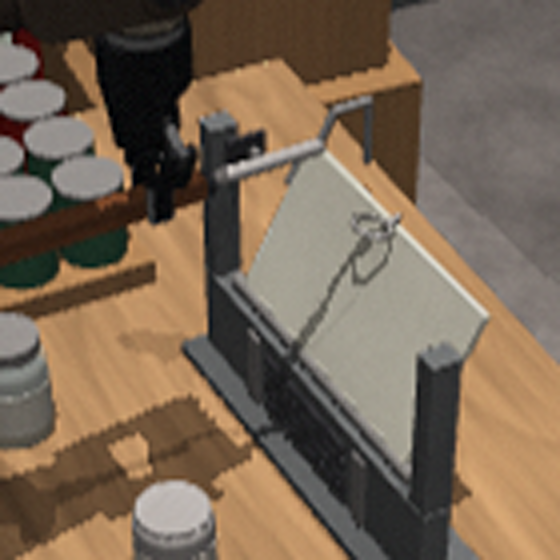

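View pics/top4c.png

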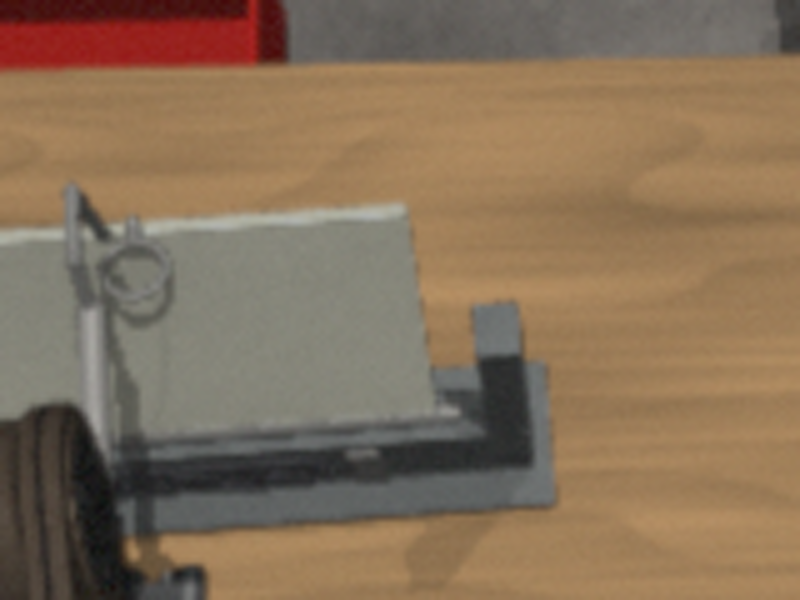

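```bash
python3 - <<'E'
from h import *
O=np.array([.707,.173,0]);F=R.from_euler("z",.046);s=ctrl.get_state()
for n in("top","side"):
    A=cloud(n,np.load(f"pics/{n}4.npy"),cam(n));G=F.inv().apply(A.reshape(-1,3)-O).reshape(A.shape);x,y,z=G[...,0],G[...,1],G[...,2]
    for nm,m in(("high",(abs(y)<.1)&(x>-.05)&(x<.12)&(z>.33)),("barlow",(abs(y)<.1)&(x>.02)&(x<.12)&(z>.325)&(z<.39)),("bridge",(abs(y)<.1)&(x>.0)&(x<.045)&(z>.395)),("shaft",(abs(y)<.1)&(x>-.06)&(x<-.02)&(z>.33)),("ring",(abs(y)<.03)&(x>.02)&(x<.09)&(z>.263)&(z<.3))):
        q=G[m]
        if len(q): print(n,nm,len(q),q.min(0),q.max(0),np.median(q,0))
print(F.inv().apply(s["eef_pos"]-O))
E
```

```text
top high 229 [-0.0498 -0.0071  0.3465] [0.0468 0.0058 0.4161] [-0.0023 -0.0014  0.3861]
top barlow 25 [ 0.0398 -0.0039  0.3465] [0.0452 0.0023 0.3894] [ 0.0415 -0.002   0.3668]
top bridge 77 [ 0.0006 -0.0047  0.3959] [0.0435 0.0038 0.4161] [ 0.0206 -0.0009  0.4104]
top shaft 95 [-0.06   -0.0071  0.3768] [-0.0206  0.0063  0.3888] [-0.0392 -0.0013  0.3841]
top ring 124 [ 0.034  -0.029   0.2631] [0.0822 0.0293 0.2815] [ 0.0677 -0.0007  0.2708]
side high 128 [-0.0469 -0.0095  0.3439] [0.0516 0.0065 0.4143] [ 0.0054 -0.002   0.3847]
side barlow 21 [ 0.0412 -0.0058  0.3439] [0.0516 0.004  0.3894] [ 0.0451 -0.001   0.3663]
side bridge 35 [ 0.002  -0.0094  0.3969] [0.0442 0.0032 0.4143] [ 0.0212 -0.001   0.4077]
side shaft 42 [-0.0585 -0.0095  0.3745] [-0.0215  0.0039  0.39  ] [-0.0404 -0.0047  0.382 ]
side ring 56 [ 0.0352 -0.0298  0.2631] [0.0837 0.0291 0.2818] [ 0.0722 -0.0006  0.2691]
[-0.1626  0.0013  0.3661]
```

Emit:
{"method": "play_rows", "body": {
  "steps": [
    {"tx": -0.4, "ty": 0.5, "tz": -0.1, "ax": 0, "ay": 0, "az": 0, "claw": 1.0},
    {"tx": -0.8, "ty": 1.5, "tz": -0.2, "ax": 0, "ay": 0, "az": 0, "claw": 1.0},
    {"tx": -0.8, "ty": 2.5, "tz": -0.2, "ax": 0, "ay": 0, "az": 0, "claw": 1.0},
    {"tx": -0.8, "ty": 3.5, "tz": -0.2, "ax": 0, "ay": 0, "az": 0, "claw": 1.0},
    {"tx": -0.8, "ty": 4.5, "tz": -0.2, "ax": 0, "ay": 0, "az": 0, "claw": 1.0},
    {"tx": -0.8, "ty": 5.0, "tz": -0.2, "ax": 0, "ay": 0, "az": 0, "claw": 1.0},
    {"tx": -0.8, "ty": 5.0, "tz": -0.2, "ax": 0, "ay": 0, "az": 0, "claw": 1.0},
    {"tx": -0.8, "ty": 5.0, "tz": -0.2, "ax": 0, "ay": 0, "az": 0, "claw": 1.0}
  ]
}}

```text
time: 5.67
eef_pos: [0.552, 0.1704, 0.3157]
tcp_rot: [0.017, -0.707, 0.707, -0.016]
contact_force: [0.4, 0.3, -3.3]
opening: 0.239
```

```bash
python3 - <<'E'
from h import *
O=np.array([.707,.173,0]);F=R.from_euler("z",.046);s=ctrl.get_state();print(s["time"],s["contact_force"],F.inv().apply(s["eef_pos"]-O))
for n in("top","side"):
    im,d=cams.read_camera(n);cv2.imwrite(f"pics/{n}5.png",im)
    crop(im,(200,70,300,170) if n=="top" else (290,60,390,160),5,f"pics/{n}5c.png")
    A=cloud(n,d,cam(n));G=F.inv().apply(A.reshape(-1,3)-O).reshape(A.shape);x,y,z=G[...,0],G[...,1],G[...,2]
    q=G[(abs(y)<.03)&(x>.03)&(x<.12)&(z>.292)&(z<.345)];print(n,len(q),q.min(0),q.max(0),np.median(q,0))
a=cv2.imread("pics/top5c.png");b=cv2.imread("pics/side5c.png");cv2.imwrite("pics/p5.png",cv2.resize(np.hstack([a,b]),(800,400)))
E
```

```text
5.6667 [ 0.391   0.2775 -3.2591] [-0.1549  0.0046  0.3157]
top 23 [ 0.0475 -0.0006  0.297 ] [0.053 0.006 0.344] [0.0489 0.0014 0.3204]
side 21 [ 0.0493 -0.0033  0.2996] [0.0569 0.0047 0.3425] [0.0522 0.0007 0.3185]
```

View pics/p5.png

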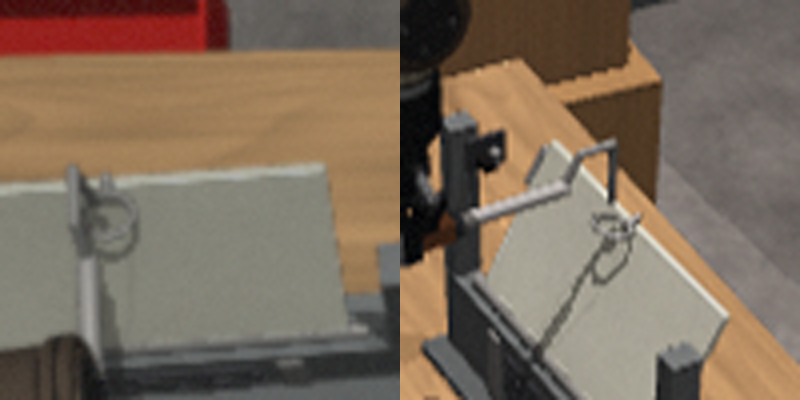

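Emit:
{"method": "play_rows", "body": {
  "steps": [
    {"tx": 0, "ty": 0.8, "tz": 0, "ax": 0, "ay": 0, "az": 0, "claw": 1.0},
    {"tx": 0, "ty": 1.6, "tz": 0, "ax": 0, "ay": 0, "az": 0, "claw": 1.0},
    {"tx": 0, "ty": 2.4, "tz": 0, "ax": 0, "ay": 0, "az": 0, "claw": 1.0},
    {"tx": 0, "ty": 3.2, "tz": 0, "ax": 0, "ay": 0, "az": 0, "claw": 1.0},
    {"tx": 0, "ty": 4.0, "tz": 0, "ax": 0, "ay": 0, "az": 0, "claw": 1.0},
    {"tx": 0, "ty": 4.7, "tz": 0, "ax": 0, "ay": 0, "az": 0, "claw": 1.0},
    {"tx": 0, "ty": 4.7, "tz": 0, "ax": 0, "ay": 0, "az": 0, "claw": 1.0},
    {"tx": 0, "ty": 4.7, "tz": 0, "ax": 0, "ay": 0, "az": 0, "claw": 1.0}
  ]
}}

```text
time: 6.43
eef_pos: [0.5519, 0.1704, 0.2684]
tcp_rot: [0.017, -0.707, 0.707, -0.016]
contact_force: [-0.3, 0.5, -3.7]
opening: 0.241
```

```bash
cat > look.py <<'E'
import sys
from h import *
k=sys.argv[1]
O=np.array([.707,.173,0]);F=R.from_euler("z",.046);s=ctrl.get_state();print(s["time"],s["contact_force"],F.inv().apply(s["eef_pos"]-O))
for n in("top","side"):
    im,d=cams.read_camera(n);cv2.imwrite(f"pics/{n}{k}.png",im);np.save(f"pics/{n}{k}.npy",d)
    crop(im,(200,70,300,170) if n=="top" else (290,60,390,160),5,f"pics/{n}{k}c.png")
    A=cloud(n,d,cam(n));G=F.inv().apply(A.reshape(-1,3)-O).reshape(A.shape);x,y,z=G[...,0],G[...,1],G[...,2]
    m=(abs(y)<.13)&(abs(y)>.035)&(z>.16)&(z<.26)&(x>-.05)&(x<.14); Q=G[m]
    if len(Q)>50:
        q=np.polyfit(Q[:,2],Q[:,0],1); print(n,"flap",np.arctan(q[0]))
a=cv2.imread(f"pics/top{k}c.png");b=cv2.imread(f"pics/side{k}c.png");cv2.imwrite(f"pics/p{k}.png",cv2.resize(np.hstack([a,b]),(800,400)))
E
python3 look.py 6
```

```text
6.4333 [-0.3143  0.5372 -3.7249] [-0.155   0.0045  0.2684]
top flap 0.5014923810843269
side flap 0.4985530735085616
```

View pics/p6.png

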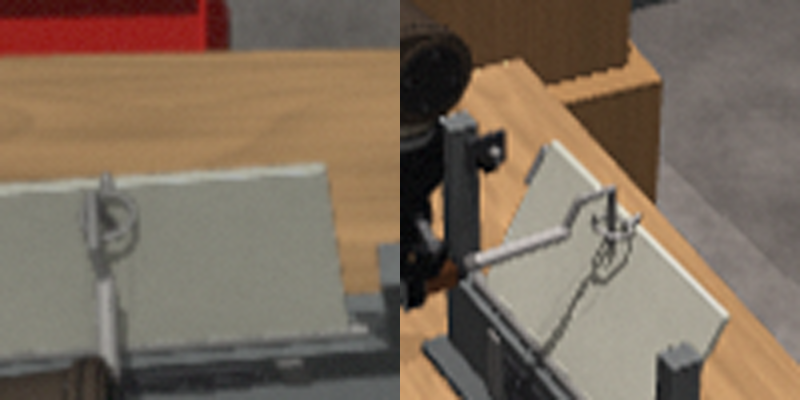

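Emit:
{"method": "play_rows", "body": {
  "steps": [
    {"tx": 0.3, "ty": 0, "tz": 0, "ax": 0, "ay": 0, "az": 0, "claw": 1.0},
    {"tx": 0.6, "ty": 0, "tz": 0, "ax": 0, "ay": 0, "az": 0, "claw": 1.0},
    {"tx": 0.9, "ty": 0, "tz": 0, "ax": 0, "ay": 0, "az": 0, "claw": 1.0},
    {"tx": 1.2, "ty": 0, "tz": 0, "ax": 0, "ay": 0, "az": 0, "claw": 1.0},
    {"tx": 1.6, "ty": 0, "tz": 0, "ax": 0, "ay": 0, "az": 0, "claw": 1.0},
    {"tx": 2.0, "ty": 0, "tz": 0, "ax": 0, "ay": 0, "az": 0, "claw": 1.0},
    {"tx": 2.4, "ty": 0, "tz": 0, "ax": 0, "ay": 0, "az": 0, "claw": 1.0},
    {"tx": 2.8, "ty": 0, "tz": 0, "ax": 0, "ay": 0, "az": 0, "claw": 1.0},
    {"tx": 3.2, "ty": 0, "tz": 0, "ax": 0, "ay": 0, "az": 0, "claw": 1.0},
    {"tx": 3.5, "ty": 0, "tz": 0, "ax": 0, "ay": 0, "az": 0, "claw": 1.0},
    {"tx": 3.5, "ty": 0, "tz": 0, "ax": 0, "ay": 0, "az": 0, "claw": 1.0}
  ]
}}

```text
time: 7.45
eef_pos: [0.5166, 0.1688, 0.2694]
tcp_rot: [0.016, -0.707, 0.707, -0.016]
contact_force: [3.3, -0.6, -3.5]
opening: 0.239
```

```bash
python3 look.py 7
```

```text
7.45 [ 3.2874 -0.6152 -3.5414] [-0.1904  0.0046  0.2694]
top flap 0.3388543511660609
side flap 0.33838312666360065
```

View pics/p7.png

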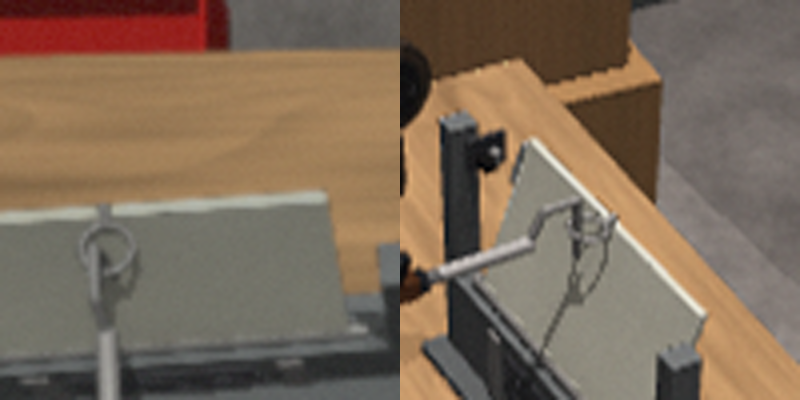

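Emit:
{"method": "play_rows", "body": {
  "steps": [
    {"tx": 0.25, "ty": 0, "tz": 0, "ax": 0, "ay": 0, "az": 0, "claw": 1.0},
    {"tx": 0.5, "ty": 0, "tz": 0, "ax": 0, "ay": 0, "az": 0, "claw": 1.0},
    {"tx": 0.75, "ty": 0, "tz": 0, "ax": 0, "ay": 0, "az": 0, "claw": 1.0},
    {"tx": 1.0, "ty": 0, "tz": 0, "ax": 0, "ay": 0, "az": 0, "claw": 1.0}
  ]
}}

```text
time: 7.88
eef_pos: [0.5071, 0.1684, 0.2693]
tcp_rot: [0.016, -0.707, 0.707, -0.016]
contact_force: [2.4, -0.3, -2.4]
opening: 0.237
```

Emit:
{"method": "play_rows", "body": {
  "steps": [
    {"tx": 0.15, "ty": 0, "tz": 0, "ax": 0, "ay": 0, "az": 0, "claw": 1.0},
    {"tx": 0.3, "ty": 0, "tz": 0, "ax": 0, "ay": 0, "az": 0, "claw": 1.0}
  ]
}}

```text
time: 8.05
eef_pos: [0.504, 0.1682, 0.2693]
tcp_rot: [0.016, -0.707, 0.707, -0.016]
contact_force: [2.5, -0.5, -2.9]
opening: 0.239
```

Emit:
{"method": "play_rows", "body": {
  "steps": [
    {"tx": 0.15, "ty": 0, "tz": 0, "ax": 0, "ay": 0, "az": 0, "claw": 1.0},
    {"tx": 0.3, "ty": 0, "tz": 0, "ax": 0, "ay": 0, "az": 0, "claw": 1.0}
  ]
}}

```text
time: 8.22
eef_pos: [0.5011, 0.1681, 0.2693]
tcp_rot: [0.016, -0.707, 0.707, -0.016]
contact_force: [2.1, -0.8, -2.5]
opening: 0.241
```

Emit:
{"method": "play_rows", "body": {
  "steps": [
    {"tx": 0.15, "ty": 0, "tz": 0, "ax": 0, "ay": 0, "az": 0, "claw": 1.0},
    {"tx": 0.3, "ty": 0, "tz": 0, "ax": 0, "ay": 0, "az": 0, "claw": 1.0}
  ]
}}

```text
time: 8.38
eef_pos: [0.4982, 0.168, 0.2693]
tcp_rot: [0.016, -0.707, 0.707, -0.016]
contact_force: [2.4, -0.5, -3.5]
opening: 0.244
```

Emit:
{"method": "play_rows", "body": {
  "steps": [
    {"tx": 0.15, "ty": 0, "tz": 0, "ax": 0, "ay": 0, "az": 0, "claw": 1.0},
    {"tx": 0.3, "ty": 0, "tz": 0, "ax": 0, "ay": 0, "az": 0, "claw": 1.0}
  ]
}}

```text
time: 8.55
eef_pos: [0.4961, 0.1678, 0.2695]
tcp_rot: [-0.015, 0.707, -0.707, 0.017]
contact_force: [7.2, -0.3, -3.9]
opening: 0.239
```

Emit:
{"method": "play_rows", "body": {
  "steps": [
    {"tx": 0.15, "ty": 0, "tz": 0, "ax": 0, "ay": 0, "az": 0, "claw": 1.0},
    {"tx": 0.3, "ty": 0, "tz": 0, "ax": 0, "ay": 0, "az": 0, "claw": 1.0}
  ]
}}

```text
time: 8.72
eef_pos: [0.4935, 0.1677, 0.2695]
tcp_rot: [-0.015, 0.707, -0.707, 0.017]
contact_force: [7.3, -0.3, -4.1]
opening: 0.242
```

Emit:
{"method": "play_rows", "body": {
  "steps": [
    {"tx": 0.1, "ty": 0, "tz": 0, "ax": 0, "ay": 0, "az": 0, "claw": 1.0},
    {"tx": 0.1, "ty": 0, "tz": 0, "ax": 0, "ay": 0, "az": 0, "claw": 1.0}
  ]
}}

```text
time: 8.88
eef_pos: [0.4909, 0.1676, 0.2691]
tcp_rot: [0.017, -0.707, 0.707, -0.016]
contact_force: [2.0, -1.1, -5.1]
opening: 0.243
```

Emit:
{"method": "play_rows", "body": {
  "steps": [
    {"tx": 0.1, "ty": 0, "tz": 0, "ax": 0, "ay": 0, "az": 0, "claw": 1.0},
    {"tx": 0.1, "ty": 0, "tz": 0, "ax": 0, "ay": 0, "az": 0, "claw": 1.0}
  ]
}}

```text
time: 9.05
eef_pos: [0.4899, 0.1675, 0.269]
tcp_rot: [0.016, -0.707, 0.707, -0.016]
contact_force: [3.0, -0.5, -3.6]
opening: 0.239
```

Emit:
{"method": "play_rows", "body": {
  "steps": [
    {"tx": 0.1, "ty": 0, "tz": 0, "ax": 0, "ay": 0, "az": 0, "claw": 1.0},
    {"tx": 0.1, "ty": 0, "tz": 0, "ax": 0, "ay": 0, "az": 0, "claw": 1.0}
  ]
}}

```text
time: 9.22
eef_pos: [0.4884, 0.1676, 0.2689]
tcp_rot: [-0.017, 0.707, -0.707, 0.015]
contact_force: [-0.3, -0.1, -3.9]
opening: 0.245
```

Emit:
{"method": "play_rows", "body": {
  "steps": [
    {"tx": 0.1, "ty": 0, "tz": 0, "ax": 0, "ay": 0, "az": 0, "claw": 1.0},
    {"tx": 0.1, "ty": 0, "tz": 0, "ax": 0, "ay": 0, "az": 0, "claw": 1.0}
  ]
}}

```text
time: 9.38
eef_pos: [0.4874, 0.1677, 0.269]
tcp_rot: [-0.017, 0.707, -0.707, 0.016]
contact_force: [0.1, -0.5, -2.5]
opening: 0.243
```

Emit:
{"method": "play_rows", "body": {
  "steps": [
    {"tx": 0.1, "ty": 0, "tz": 0, "ax": 0, "ay": 0, "az": 0, "claw": 1.0},
    {"tx": 0.1, "ty": 0, "tz": 0, "ax": 0, "ay": 0, "az": 0, "claw": 1.0}
  ]
}}

```text
time: 9.55
eef_pos: [0.487, 0.1676, 0.2692]
tcp_rot: [-0.016, 0.707, -0.707, 0.016]
contact_force: [1.1, 0.6, -3.3]
opening: 0.241
```

```bash
python3 look.py 8
```

```text
9.55 [ 1.0736  0.6344 -3.3393] [-0.22    0.0047  0.2692]
top flap 0.15157562723550783
side flap 0.15037327752737917
```

Emit:
{"method": "play_rows", "body": {
  "steps": [
    {"tx": 0.1, "ty": 0, "tz": 0, "ax": 0, "ay": 0, "az": 0, "claw": 1.0},
    {"tx": 0.1, "ty": 0, "tz": 0, "ax": 0, "ay": 0, "az": 0, "claw": 1.0}
  ]
}}

```text
time: 9.82
eef_pos: [0.4867, 0.1675, 0.2694]
tcp_rot: [-0.016, 0.707, -0.707, 0.017]
contact_force: [3.0, 0.6, -4.6]
opening: 0.245
```

Emit:
{"method": "play_rows", "body": {
  "steps": [
    {"tx": 0.1, "ty": 0, "tz": 0, "ax": 0, "ay": 0, "az": 0, "claw": 1.0},
    {"tx": 0.1, "ty": 0, "tz": 0, "ax": 0, "ay": 0, "az": 0, "claw": 1.0}
  ]
}}

```text
time: 9.98
eef_pos: [0.4863, 0.1674, 0.2696]
tcp_rot: [-0.015, 0.707, -0.707, 0.017]
contact_force: [6.0, 0.8, -5.0]
opening: 0.241
```

```bash
python3 look.py 9
```

```text
9.9833 [ 5.9599  0.837  -4.9815] [-0.2207  0.0045  0.2696]
top flap 0.14989313783213964
side flap 0.15052013253203744
```

Emit:
{"method": "play_rows", "body": {
  "steps": [
    {"tx": -0.15, "ty": 0, "tz": 0, "ax": 0, "ay": 0, "az": 0, "claw": 1.0},
    {"tx": -0.3, "ty": 0, "tz": 0, "ax": 0, "ay": 0, "az": 0, "claw": 1.0},
    {"tx": -0.5, "ty": 0, "tz": 0, "ax": 0, "ay": 0, "az": 0, "claw": 1.0},
    {"tx": -0.5, "ty": 0, "tz": 0, "ax": 0, "ay": 0, "az": 0, "claw": 1.0}
  ]
}}

```text
time: 10.42
eef_pos: [0.4903, 0.1676, 0.2693]
tcp_rot: [0.016, -0.707, 0.707, -0.016]
contact_force: [-0.5, -0.8, -3.8]
opening: 0.24
```

```bash
python3 look.py 10
```

```text
10.4167 [-0.5177 -0.7981 -3.8112] [-0.2167  0.0045  0.2693]
top flap 0.15129050123873838
side flap 0.15414799846947874
```

View pics/p10.png

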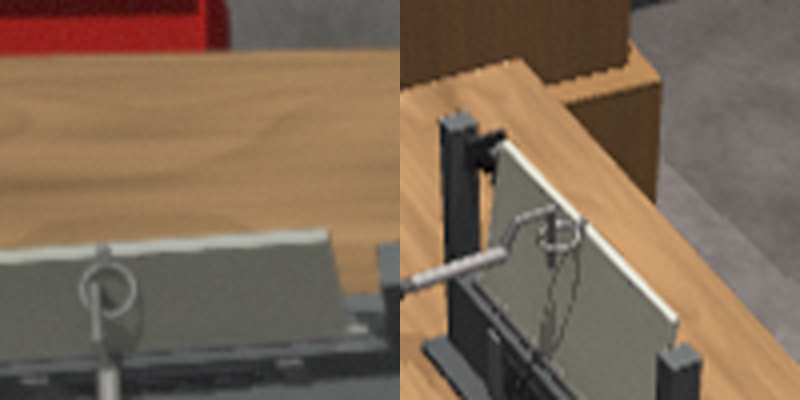

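Emit:
{"method": "play_rows", "body": {
  "steps": [
    {"tx": -0.25, "ty": 0, "tz": 0.05, "ax": 0, "ay": 0, "az": 0, "claw": 1.0},
    {"tx": -0.45, "ty": 0, "tz": 0.1, "ax": 0, "ay": 0, "az": 0, "claw": 1.0},
    {"tx": -0.45, "ty": 0, "tz": 0.1, "ax": 0, "ay": 0, "az": 0, "claw": 1.0},
    {"tx": -0.45, "ty": -0.7, "tz": 0.1, "ax": 0, "ay": 0, "az": 0, "claw": 1.0},
    {"tx": -0.45, "ty": -1.4, "tz": 0.1, "ax": 0, "ay": 0, "az": 0, "claw": 1.0},
    {"tx": -0.45, "ty": -2.1, "tz": 0.1, "ax": 0, "ay": 0, "az": 0, "claw": 1.0}
  ]
}}

```text
time: 11.02
eef_pos: [0.495, 0.1668, 0.2914]
tcp_rot: [-0.016, 0.707, -0.707, 0.016]
contact_force: [-0.8, -0.7, -3.6]
opening: 0.242
```

Emit:
{"method": "play_rows", "body": {
  "steps": [
    {"tx": 0, "ty": -0.7, "tz": 0, "ax": 0, "ay": 0, "az": 0, "claw": 1.0},
    {"tx": 0, "ty": -1.4, "tz": 0, "ax": 0, "ay": 0, "az": 0, "claw": 1.0},
    {"tx": 0, "ty": -2.1, "tz": 0, "ax": 0, "ay": 0, "az": 0, "claw": 1.0},
    {"tx": 0, "ty": -3.0, "tz": 0, "ax": 0, "ay": 0, "az": 0, "claw": 1.0},
    {"tx": 0, "ty": -4.0, "tz": 0, "ax": 0, "ay": 0, "az": 0, "claw": 1.0},
    {"tx": 0, "ty": -5.0, "tz": 0, "ax": 0, "ay": 0, "az": 0, "claw": 1.0},
    {"tx": 0, "ty": -6.5, "tz": 0, "ax": 0, "ay": 0, "az": 0, "claw": 1.0},
    {"tx": 0, "ty": -8, "tz": 0, "ax": 0, "ay": 0, "az": 0, "claw": 1.0},
    {"tx": 0, "ty": -8, "tz": 0, "ax": 0, "ay": 0, "az": 0, "claw": 1.0}
  ]
}}

```text
time: 11.77
eef_pos: [0.4962, 0.167, 0.3751]
tcp_rot: [-0.014, 0.707, -0.707, 0.019]
contact_force: [0.2, -0.3, -3.1]
opening: 0.238
```

```bash
python3 look.py 11
```

```text
11.7667 [ 0.2013 -0.2524 -3.1311] [-0.2109  0.0037  0.3751]
top flap 0.15111748178664736
side flap 0.14970879729866673
```

View pics/p11.png

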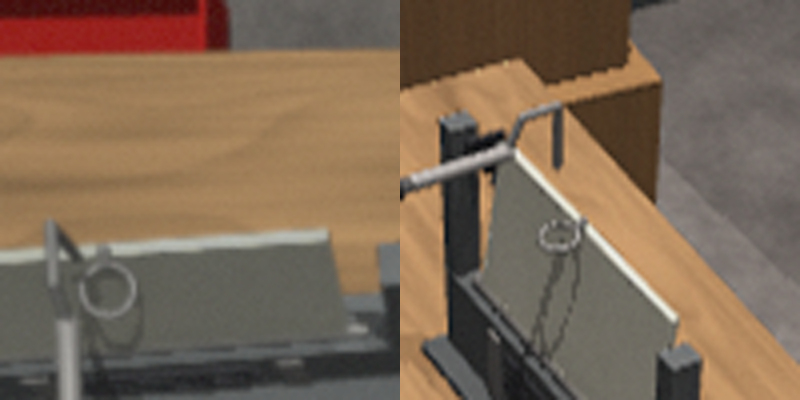

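```bash
python3 - <<'E'
from h import *
print(delta([.4925,-.3288,.25],down(-.0592,-1)))
E
```

```text
(array([ 2.55, 12.12, 49.5 ]), array([ 0.02,  6.01, -0.11]))
```

Emit:
{"method": "play_rows", "body": {
  "steps": [
    {"tx": 0.5, "ty": 0, "tz": 1.5, "ax": 0, "ay": 0, "az": 0, "claw": 1.0},
    {"tx": 1, "ty": 0, "tz": 4.5, "ax": 0, "ay": 0.5, "az": 0, "claw": 1.0},
    {"tx": 1.5, "ty": 0, "tz": 8.5, "ax": 0, "ay": 1, "az": 0, "claw": 1.0},
    {"tx": 2, "ty": 0, "tz": 12.5, "ax": 0, "ay": 2, "az": 0, "claw": 1.0},
    {"tx": 2.5, "ty": 0, "tz": 16.5, "ax": 0, "ay": 3, "az": 0, "claw": 1.0},
    {"tx": 2.5, "ty": 0, "tz": 20.5, "ax": 0, "ay": 4, "az": 0, "claw": 1.0},
    {"tx": 2.5, "ty": 0, "tz": 24.5, "ax": 0, "ay": 5, "az": 0, "claw": 1.0},
    {"tx": 2.5, "ty": 0, "tz": 28.5, "ax": 0, "ay": 6, "az": 0, "claw": 1.0},
    {"tx": 2.5, "ty": 2, "tz": 32.5, "ax": 0, "ay": 6, "az": 0, "claw": 1.0},
    {"tx": 2.5, "ty": 4, "tz": 36, "ax": 0, "ay": 6, "az": 0, "claw": 1.0},
    {"tx": 2.5, "ty": 6, "tz": 39, "ax": 0, "ay": 6, "az": 0, "claw": 1.0},
    {"tx": 2.5, "ty": 8, "tz": 41.5, "ax": 0, "ay": 6, "az": 0, "claw": 1.0}
  ]
}}

```text
time: 12.87
eef_pos: [0.4878, -0.2511, 0.2877]
tcp_rot: [0.021, 0.707, -0.706, -0.022]
contact_force: [1.2, 0.7, -4.2]
opening: 0.242
```

Emit:
{"method": "play_rows", "body": {
  "steps": [
    {"tx": 0.4, "ty": 1.5, "tz": 2.5, "ax": 0, "ay": 0, "az": 0, "claw": 1.0},
    {"tx": 0.6, "ty": 3, "tz": 5, "ax": 0, "ay": 0, "az": 0, "claw": 1.0},
    {"tx": 0.8, "ty": 4, "tz": 7, "ax": 0, "ay": 0, "az": 0, "claw": 1.0},
    {"tx": 0.8, "ty": 4, "tz": 8, "ax": 0, "ay": 0, "az": 0, "claw": 1.0},
    {"tx": 0.8, "ty": 4, "tz": 8, "ax": 0, "ay": 0, "az": 0, "claw": 1.0},
    {"tx": 0.8, "ty": 4, "tz": 8, "ax": 0, "ay": 0, "az": 0, "claw": 1.0},
    {"tx": 0.8, "ty": 4, "tz": 8, "ax": 0, "ay": 0, "az": 0, "claw": 1.0}
  ]
}}

```text
time: 13.45
eef_pos: [0.4767, -0.3275, 0.2513]
tcp_rot: [-0.021, -0.707, 0.707, 0.02]
contact_force: [0.2, -0.3, -3.6]
opening: 0.24
```

```bash
python3 - <<'E'
from h import *
s=ctrl.get_state();print(s["time"],s["eef_pos"],s["contact_force"]);M=R.from_quat(s["tcp_rot"])
print(delta([.4925,-.3288,.25],down(-.0592,-1)))
for n in("side","wrist"):
    im,d=cams.read_camera(n);cv2.imwrite(f"pics/{n}12.png",im);np.save(f"pics/{n}12.npy",d)
    A=cloud(n,d,cam(n,s)); T=M.inv().apply(A.reshape(-1,3)-s["eef_pos"]).reshape(A.shape)
    x,y,z=T[...,0],T[...,1],T[...,2]
    m=(abs(z)<.02)&(x<-.055)&(x>-.15)&(abs(y+.015)<.02);q=T[m]
    if len(q)>10: print(n,"shaft",len(q),"z",np.percentile(q[:,2],[2,50,98]),"fit y(x)",np.polyfit(q[:,0],q[:,1],1),"z(x)",np.polyfit(q[:,0],q[:,2],1))
    m=(abs(z)<.02)&(x<-.195)&(x>-.23)&(abs(y)<.07);q=T[m]
    if len(q): print(n,"bar",q.min(0),q.max(0))
    m=(abs(z)<.02)&(x>.1)&(x<.18)&(abs(y+.015)<.03);q=T[m]
    if len(q): print(n,"handle rear",q.min(0),q.max(0))
E
```

```text
13.45 [ 0.4767 -0.3275  0.2513] [ 0.2245 -0.3312 -3.5641]
(array([-1.59,  0.13,  0.04]), array([-0.01,  0.05, -0.07]))
side shaft 150 z [-0.0029  0.004   0.0107] fit y(x) [ 0.007  -0.0166] z(x) [-0.0057  0.0033]
side bar [-0.2125 -0.0505 -0.0015] [-0.1985  0.0174  0.0081]
side handle rear [ 0.1001 -0.0319 -0.0114] [ 0.152  -0.0025  0.0153]
wrist shaft 6025 z [-0.0054  0.0014  0.0079] fit y(x) [-0.0052 -0.0185] z(x) [0.0002 0.0012]
```

View pics/wrist12.png

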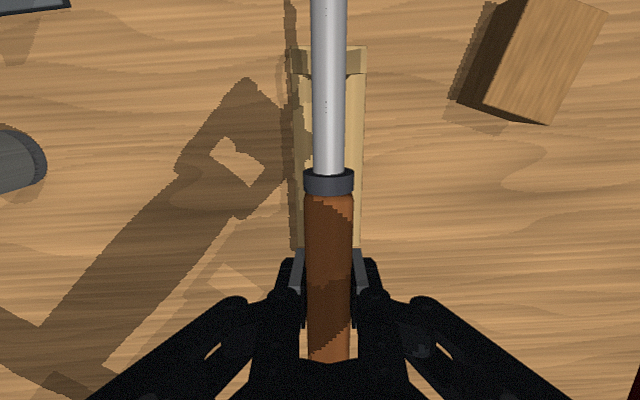

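View pics/side12.png

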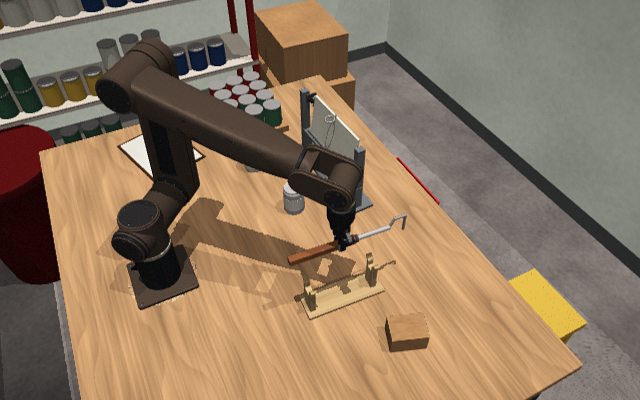

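Emit:
{"method": "play_rows", "body": {
  "steps": [
    {"tx": -0.8, "ty": 1.5, "tz": 0.1, "ax": 0, "ay": 0, "az": 0, "claw": 1.0},
    {"tx": -1.65, "ty": 4, "tz": 0.1, "ax": 0, "ay": 0, "az": 0, "claw": 1.0},
    {"tx": -1.65, "ty": 6.5, "tz": 0.1, "ax": 0, "ay": 0, "az": 0, "claw": 1.0},
    {"tx": -1.65, "ty": 9, "tz": 0.1, "ax": 0, "ay": 0, "az": 0, "claw": 1.0},
    {"tx": -1.65, "ty": 10.5, "tz": 0.1, "ax": 0, "ay": 0, "az": 0, "claw": 1.0},
    {"tx": -1.65, "ty": 11.5, "tz": 0.1, "ax": 0, "ay": 0, "az": 0, "claw": 1.0},
    {"tx": -1.65, "ty": 11.5, "tz": 0.1, "ax": 0, "ay": 0, "az": 0, "claw": 1.0},
    {"tx": -1.65, "ty": 11.5, "tz": 0.1, "ax": 0, "ay": 0, "az": 0, "claw": 1.0}
  ]
}}

```text
time: 14.22
eef_pos: [0.493, -0.33, 0.136]
tcp_rot: [-0.021, -0.707, 0.707, 0.02]
contact_force: [0.3, 0.7, -3.4]
opening: 0.244
```

```bash
python3 - <<'E'
from h import *
s=ctrl.get_state();print(s["time"],s["eef_pos"],s["contact_force"]);M=R.from_quat(s["tcp_rot"])
print(delta([.4935,-.3288,.088],down(-.0592,-1)))
im,d=cams.read_camera("wrist");cv2.imwrite("pics/w13.png",im)
im,d=cams.read_camera("side");crop(im,(280,200,440,320),5,"pics/s13.png")
E
```

```text
14.2167 [ 0.493 -0.33   0.136] [ 0.2721  0.7254 -3.3572]
(array([-0.04,  4.8 , -0.12]), array([-0.02,  0.05, -0.03]))
```

View pics/w13.png

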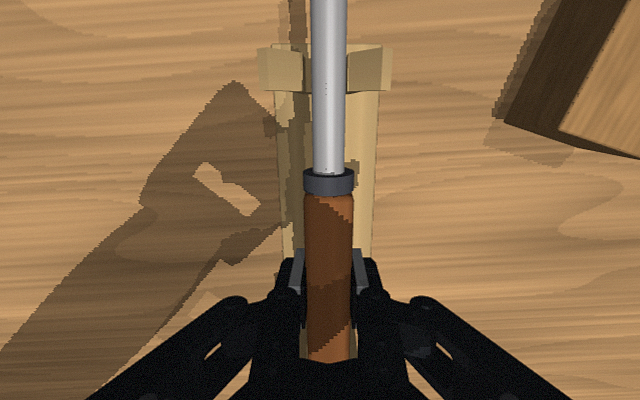

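View pics/s13.png

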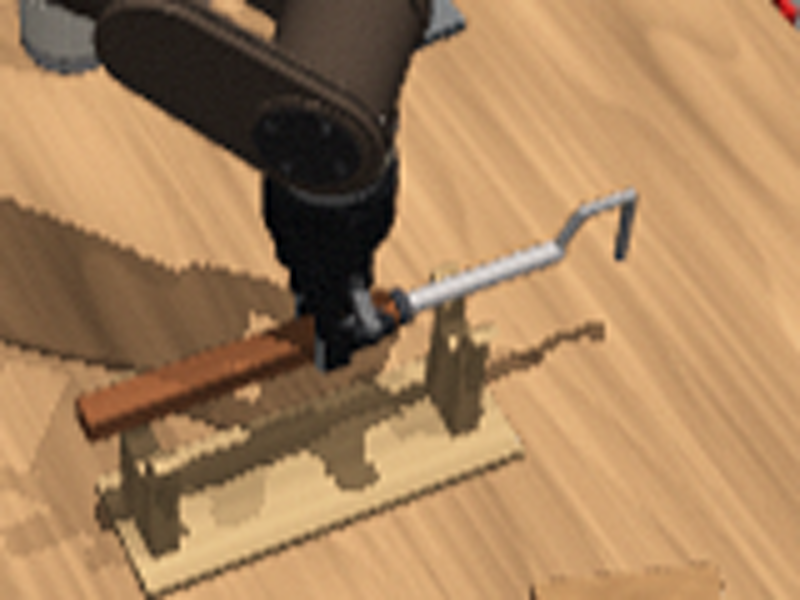

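Emit:
{"method": "play_rows", "body": {
  "steps": [
    {"tx": 0, "ty": 0.8, "tz": -0.1, "ax": 0, "ay": 0, "az": 0, "claw": 1.0},
    {"tx": 0, "ty": 1.6, "tz": -0.1, "ax": 0, "ay": 0, "az": 0, "claw": 1.0},
    {"tx": 0, "ty": 2.4, "tz": -0.1, "ax": 0, "ay": 0, "az": 0, "claw": 1.0},
    {"tx": 0, "ty": 3.2, "tz": -0.1, "ax": 0, "ay": 0, "az": 0, "claw": 1.0},
    {"tx": 0, "ty": 4.0, "tz": -0.1, "ax": 0, "ay": 0, "az": 0, "claw": 1.0},
    {"tx": 0, "ty": 4.4, "tz": -0.1, "ax": 0, "ay": 0, "az": 0, "claw": 1.0},
    {"tx": 0, "ty": 4.7, "tz": -0.1, "ax": 0, "ay": 0, "az": 0, "claw": 1.0},
    {"tx": 0, "ty": 4.7, "tz": -0.1, "ax": 0, "ay": 0, "az": 0, "claw": 1.0}
  ]
}}

```text
time: 14.98
eef_pos: [0.4923, -0.329, 0.0874]
tcp_rot: [0.021, 0.707, -0.706, -0.021]
contact_force: [1.1, -0.3, -3.3]
opening: 0.243
```

Emit:
{"method": "play_rows", "body": {
  "steps": [
    {"tx": 0, "ty": 0.15, "tz": 0, "ax": 0, "ay": 0, "az": 0, "claw": 1.0},
    {"tx": 0, "ty": 0.3, "tz": 0, "ax": 0, "ay": 0, "az": 0, "claw": 1.0},
    {"tx": 0, "ty": 0.3, "tz": 0, "ax": 0, "ay": 0, "az": 0, "claw": 1.0}
  ]
}}

```text
time: 15.23
eef_pos: [0.493, -0.3297, 0.0866]
tcp_rot: [-0.021, -0.707, 0.707, 0.021]
contact_force: [-2.2, 1.0, 0.8]
opening: 0.244
```

Contact with the rack is light (the z force went from −3.3 to +0.8 N at TCP z 0.0866). I'll press in 1 mm more and open gently.

Emit:
{"method": "play_rows", "body": {
  "steps": [
    {"tx": 0, "ty": 0.1, "tz": 0, "ax": 0, "ay": 0, "az": 0, "claw": 2.0},
    {"tx": 0, "ty": 0.1, "tz": 0, "ax": 0, "ay": 0, "az": 0, "claw": 2.4},
    {"tx": 0, "ty": 0.1, "tz": 0, "ax": 0, "ay": 0, "az": 0, "claw": 2.8},
    {"tx": 0, "ty": 0.1, "tz": 0, "ax": 0, "ay": 0, "az": 0, "claw": 3.5},
    {"tx": 0, "ty": 0.1, "tz": 0, "ax": 0, "ay": 0, "az": 0, "claw": 4.5},
    {"tx": 0, "ty": 0.1, "tz": 0, "ax": 0, "ay": 0, "az": 0, "claw": 6},
    {"tx": 0, "ty": 0.1, "tz": 0, "ax": 0, "ay": 0, "az": 0, "claw": 6},
    {"tx": 0, "ty": 0.1, "tz": 0, "ax": 0, "ay": 0, "az": 0, "claw": 6}
  ]
}}

```text
time: 15.9
eef_pos: [0.4926, -0.3293, 0.0842]
tcp_rot: [0.021, 0.707, -0.707, -0.021]
contact_force: [0.9, 0.2, 0.1]
opening: 0.699
```

```bash
python3 - <<'E'
from h import *
s=ctrl.get_state();print(s["time"],s["eef_pos"],s["contact_force"],s["opening"])
im,d=cams.read_camera("wrist");cv2.imwrite("pics/w14.png",im)
im,d=cams.read_camera("side");crop(im,(280,200,440,320),5,"pics/s14.png")
E
```

```text
15.9 [ 0.4926 -0.3293  0.0842] [0.8675 0.154  0.1028] 0.6993844827798048
```

View pics/w14.png

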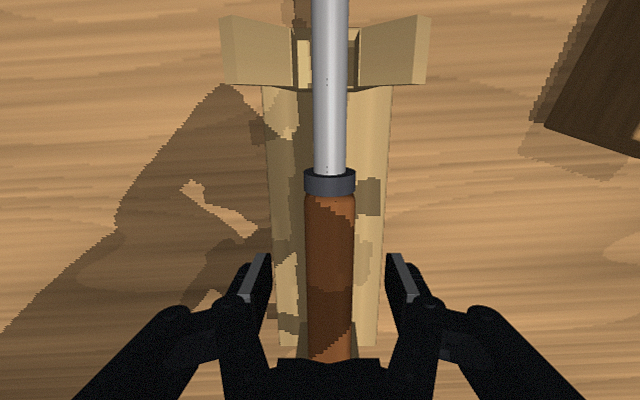

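View pics/s14.png

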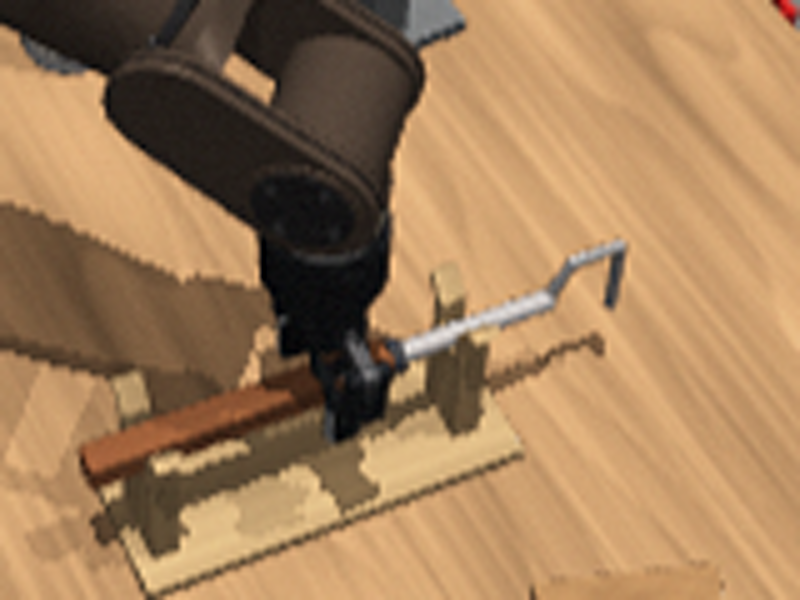

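The pole lies in both notches and the fingers are clear of it. I'll rise straight up.

Emit:
{"method": "play_rows", "body": {
  "steps": [
    {"tx": 0, "ty": -1, "tz": 0, "ax": 0, "ay": 0, "az": 0, "claw": 6},
    {"tx": 0, "ty": -3, "tz": 0, "ax": 0, "ay": 0, "az": 0, "claw": 6},
    {"tx": 0, "ty": -6, "tz": 0, "ax": 0, "ay": 0, "az": 0, "claw": 6},
    {"tx": 0, "ty": -9, "tz": 0, "ax": 0, "ay": 0, "az": 0, "claw": 6},
    {"tx": 0, "ty": -12, "tz": 0, "ax": 0, "ay": 0, "az": 0, "claw": 6},
    {"tx": 2, "ty": -15, "tz": 2, "ax": 0, "ay": 0, "az": 0, "claw": 6},
    {"tx": 3, "ty": -18, "tz": 5, "ax": 0, "ay": 0, "az": 0, "claw": 6},
    {"tx": 4, "ty": -20, "tz": 8, "ax": 0, "ay": 0, "az": 0, "claw": 6},
    {"tx": 4, "ty": -20, "tz": 11, "ax": 0, "ay": 0, "az": 0, "claw": 6},
    {"tx": 4, "ty": -20, "tz": 13, "ax": 0, "ay": 0, "az": 0, "claw": 6},
    {"tx": 4, "ty": -20, "tz": 13, "ax": 0, "ay": 0, "az": 0, "claw": 6},
    {"tx": 4, "ty": -20, "tz": 13, "ax": 0, "ay": 0, "az": 0, "claw": 6}
  ]
}}

```text
time: 17.0
eef_pos: [0.4445, -0.4573, 0.2846]
tcp_rot: [0.022, 0.707, -0.707, -0.021]
contact_force: [-0.0, -0.4, 0.1]
opening: 0.703
```

```bash
python3 look.py 15; python3 - <<'E'
from h import *
s=ctrl.get_state();print(s["eef_pos"],s["contact_force"])
for n in("top","side"):
    d=np.load(f"pics/{n}15.npy");A=cloud(n,d,cam(n));I=cv2.imread(f"pics/{n}15.png");h=cv2.cvtColor(I,cv2.COLOR_BGR2HSV).astype(int)
    x,y,z=A[...,0],A[...,1],A[...,2]
    m=(h[...,0]<14)&(h[...,1]>120)&(h[...,2]<180)&(x>.3)&(x<.6)&(y>-.37)&(y<-.28)&(z>.085)&(z<.13)
    Q=A[m];print(n,len(Q)); 
    if len(Q):print(Q.min(0),Q.max(0),np.median(Q[:,2]))
A=cloud("top",np.load("pics/top15.npy"),cam("top"))
for v,u in[(218,270),(238,180)]: print(A[v,u])
E
```

```text
17.0 [-0.0371 -0.4187  0.0583] [-0.2912 -0.6176  0.2846]
top flap 0.1526935008820874
side flap 0.1545221147726806
[ 0.445  -0.4558  0.2843] [-0.5299  0.8378  0.4278]
top 374
[ 0.3437 -0.3425  0.0944] [ 0.5388 -0.3107  0.116 ] 0.11017499304396072
side 517
[ 0.3412 -0.3467  0.0885] [ 0.5405 -0.3113  0.1194] 0.10950721410773356
[0.5124 0.0812 0.108 ]
[0.4584 0.35   0.1203]
```

View pics/top15.png

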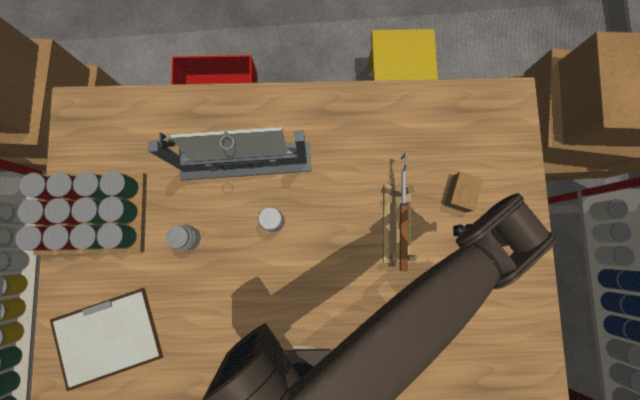

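View pics/side15.png

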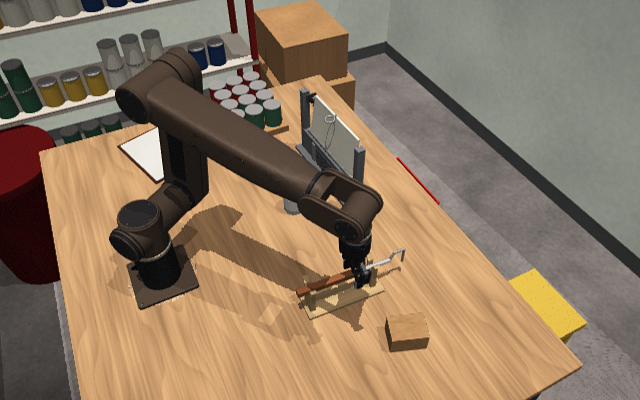

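The top view shows the flap caught (ring at (227,143)) and the pole back in its rack at (404,155–270). The can at (270,218), the jar at (182,238) and the carton at (462,190) have not moved, and the arm is clear of everything. I'm handing the job in.

```bash
python3 -c "
from plant import ctrl
print(ctrl.sign_off())"
```

```text
the job is handed in; nothing more can be done
None
```

I drew the vent flap shut with the hook pole and its catch holds it. The pole is unhooked and back in its rack, and I handed the job in at about 17 s of the 67 s.

- **Drawing shut:** Readings came only at the end of each short move. They showed 2–3 N against the spring, 7.3 N at the roller, almost nothing past it, and 6 N against the stop. All of these are below the eye's 16 N limit, though short peaks between readings would not show.
- **Catch:** The flap stayed at about 0.15 rad (0.150–0.155 in both the top and side views) when I slackened the pole, after I unhooked it, and again at the end.
- **Pole:** It lies level in both notches, within about 2–3 mm of where it started. Its handle top is at 0.110 m, the same as before.
- **Bystanders:** The can and jar measured within about 2 mm of their first positions. I checked the carton only by eye, and it shows at the same place in the top view.
- **Robot:** The gripper was empty and clear of everything, with contact force at noise level (about 1 N).

One mishap: the first move call was refused for missing keys and nothing moved. No check failed or disagreed.

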